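Match the filter flap's hinge to its housing

ROBOT

A 7-joint arm with a two-finger parallel gripper is mounted at the origin on the work surface. World frame = base frame: x ahead of the robot, y to its left, z up, the work surface at z = 0. Lengths are in m, angles in rad, forces in N, time in s.
With the tool pointing down it reaches from about 0.425 to 0.925 m from the base axis. Payload 6.8 kg.
Tool frame: the origin (TCP) lies at the centre of the arm's flange, where the gripper is bolted on; the fingertips stand 173 mm ahead of it and the grasp point (between the pads) lies 155 mm ahead of it (finger_overhang is the distance from the TCP to the fingertips, in m); y points along the fingers, z is the direction in which the jaws open and shut, and the axes are right-handed (so a half turn about y gives the same grasp; the last joint's range is limited). The gripper opens to 85 mm and grips with 20 to 120 N. Pads are 22 mm wide; open, the fingers measure 114 mm over their backs; the gripper's body (76 mm by 85 mm) begins 54 mm behind the grasp point. The pads swing forward as they close: fully open they stand 13 mm farther back than shut.
Start: joints at [-1.226, 0.477, 0.022, 1.555, -0.011, 1.109, -0.083], TCP at [0.295, 0.607, 0.405] pointing down, gripper open.
Joint ranges: [-2.96, 2.96], [-0.34, 2.1], [-1.41, 1.46], [0.24, 2.44], [-1.37, 4.51], [0.17, 1.92], [-2.96, 2.96]. Speed limits (rad/s): [2.39, 2.39, 3.14, 3.14, 3.14, 3.14, 3.14].

INTERFACE

Orientations are given as a rotation vector (axis times angle).
In Python, from bench import get_obs, grab_frame, hand_in, finger_overhang gives the robot as it stands. The module is installed in compiled form; this text tells all that it offers.
- The arm moves only by the shell command python3 -m jog 'ROWS' [FORCE]. ROWS is JSON, a list of rows, each a list of 3 entries, a list of its own where there are three numbers: the shift along the tool's x, y, z in cm, then the turn about the tool's y in rad, then the gripper command: -1 is fully open, 1 is shut, values between are in proportion. In form: [[[x, y, z], twist, gripper], ...]. A call has 1 to 10 rows; each row is the pose to reach, as a shift and turn from the pose commanded when the call began, along the tool's axes at that moment; what a row does not reach only later rows make up. A row lasts 1/8 s, in which the tool goes at most 62.5 mm and 10.7 degrees, less where a joint would pass 70% of its speed; a pose out of reach is approached as far as the arm can. A call with a gripper value outside its range is refused whole. The fingers move at their own pace and stop on an object; FORCE is the grip in N (left out, the last holds). Time passes only in rows, so rows that repeat a pose let the fingers close. It gives the time, the measured TCP pose, the force and the opening at its end, in the units of the state.
- get_obs(): the state, without advancing time (a new reading comes with each control period).
- grab_frame(name): name is "scene" or "top"; returns a dict with "image" (400x640x3 uint8, blue, green, red), "fx", "fy", "cx", "cy" (pixels), "origin" and "rotation" of the camera in the world. Camera axes: x right, y up, looking along -z (the intrinsics and any distortion apply to the point x, -y, -z); pixel columns grow to the right and rows downward; lengths in m; the calibration is good to about 2 mm. A picture is of the moment at which its call begins. There is no depth.
- hand_in(): hands the job in, once; it reports no verdict.
The state is a dict: "clock": time; "joints": joint angles; "qvel": joint speeds; "tau": joint torques, N m; "tcp_pos": TCP position; "orientation": TCP orientation; "contact_force": force on the tool from outside, world axes, zero at the start; "moment": the same for the moment, N m; "grip_width": finger opening in m.
Only numpy, scipy, OpenCV 4.12 (cv2) and the standard library are available. Lean on these libraries where they do the work, as an engineer would, in place of code of your own. Each camera call takes 0.05 s, during which the arm holds its last target.

TASK

Lever the lid of the shallow metal parts case fully open with the flat-bladed pry tool (keep the fingers off the lid while opening it) and lay the tool back down on the bench. Then take the filter flap out of the case by its fin and gently bring its single hinge knuckle between the two knuckles of the filter housing, flap sticking out away from the housing, so that all three holes line up for the pin. Finish while still holding the flap there, steady, in the gripper; do not let go, and leave the other things on the bench alone.

Things in the scene. Friction and masses are not known exactly. Their poses are not given: they have to be found in the camera images.
- case: aluminium parts case fixed to the bench, 170 (its x) x 190 (its y) mm, 50 mm high without the lid, walls and floor 5 mm thick; origin at the centre of its underside. Its -x side is the front (it faces roughly the robot's right, world -y); the lid hinge runs along the top of its +x side. The front wall has a notch in its rim, 80 mm wide in the middle (33 to 50 mm above the bench), open under the lid, for a blade
- case_notch (a point): middle of the notch: outer face of the front wall, 43 mm above the bench, 7 mm below the lid's underside; axes as the case's (the blade enters along +x)
- lid_hinge (a point): lid's hinge line (along the case's y), middle, at the level of the lid's underside, 50 mm above the bench, 170 mm along +x from the notch; axes as the case's, does not turn with the lid
- lid_lip (a point): middle of the lid's free front edge, on its underside; turns with the lid. The lid is 180 mm from hinge to lip, 194 mm wide, 5 mm thick, 80 g, and overhangs the front wall by 10 mm
- lid (a joint): lid angle in rad: 0 shut, up to 1.9 (leaning back); a stiff friction hinge (about 0.11 N m) keeps it where it is left. About 2 N at the lip side raises it. Fully open means upright or beyond: above about 1.4
- pry: flat-bladed pry tool lying on the bench along its x axis: wooden handle 100 x 20 (y) x 24 mm high (z), steel blade 80 x 18 x 3 mm thick sticking out along +x at the handle's mid height (12 mm); origin under the handle's centre; 70 g
- pry_tip (a point): end of the blade, on its centre line: 130 mm along the tool's x and 12 mm above its underside; axes as the tool's
- flap: grey plastic filter flap, the loose hinge leaf, lying in the case on its floor (5 mm above the bench): plate 70 x 70 x 5 mm, on it a central fin to hold it by, 40 mm along x, 12 mm thick (y), rising from 5 to 35 mm above the underside; origin at the plate's underside below the fin's centre; 90 g. A steel knuckle stands off its +x edge
- flap_knuckle (a point): centre of the flap's knuckle (tube along y, 18 mm outside, 10 mm hole, 24 mm long): 52 mm along the flap's x, 9 mm above its underside; axes as the flap's
- housing: black plastic filter housing fixed to the bench, 170 x 210 mm, 85 mm high, white pleats on top; origin on the bench below its knuckle axis. Its -x side, which carries the hinge at the top edge, faces roughly the robot; the front wall starts 22 mm along its +x from the knuckle axis
- housing_axis (a point): middle of the gap between the housing's two steel knuckles, on their hole axis (along y), 95 mm above the bench; knuckles 18 mm outside, 10 mm hole, 18 mm long, gap between them 30 mm (open from above, below and -x; a steel mounting plate lies 25 mm behind on the +x side); axes as the housing's. When matched the flap's x and y axes point as these and flap_knuckle lies on this point
- pin: bystander: steel hinge pin 6 mm thick, 75 mm long, square head, lying on the bench
- jar: bystander: glass jar 56 mm wide, 75 mm high
- armature: bystander: copper motor armature standing on end, 48 mm wide, 85 mm high
- driver: bystander: ordinary round screwdriver with a thin round shaft, lying on the bench (not the pry tool)
- tape: bystander: roll of black tape lying flat, 90 mm wide, 19 mm high
- carton: bystander: cardboard carton 90 x 70 x 50 mm
Not all that is in view belongs to the job. What is shaped like the pry but pink or turquoise is not meant.

How it is judged:
On the way, in this order (a step that is already met when the one before it is completed fails the run):
1. the pry tool is lifting the lid (value of joint lid above 0.2 rad and contact force between pry and lid above 0.1 N), for 0.05 s.
2. the lid is fully open (value of joint lid above 1.3 rad), for 0.1 s.
3. the pry tool lies on the bench, let go (height (world z) of pry below 0.02 m and horizontal distance between pry and case above 0.09 m and contact force between the fingers and pry below 0.1 N and linear speed of pry below 0.03 m/s), for 0.2 s.
4. the flap is lifted out of the case (height (world z) of flap above 0.055 m and contact force between the fingers and flap above 1 N), for 0.1 s.
At the end, for the whole second after the job is handed in: Through the last second the gripper holds the flap still, bearing under 4 N on the housing, knuckle centre within 3.5 mm across and 5 mm along the housing's hole axis, axes parallel within 0.08 rad, flap in front of the housing; lid above 1.2 rad; pry tool on the bench, released (x of flap_knuckle in the frame of housing_axis between -0.0035 and 0.0035 m and z of flap_knuckle in the frame of housing_axis between -0.0035 and 0.0035 m and y of flap_knuckle in the frame of housing_axis between -0.005 and 0.005 m and angle between the y axis of flap_knuckle and the y axis of housing_axis, either way round below 0.08 rad and x of flap in the frame of housing_axis below -0.03 m and contact force between the fingers and flap above 1 N and contact force between flap and housing below 4 N and linear speed of flap below 0.03 m/s and value of joint lid above 1.2 rad and height (world z) of pry below 0.02 m and horizontal distance between pry and case above 0.09 m and contact force between the fingers and pry below 0.1 N); the arm keeps its last pose, push and grip.
It fails at once if the robot touches the lid while opening it (over 1.5 N) (value of joint lid below 1.2 rad and contact force between any of the fingers, the arm and lid above 1.5 N).
It fails at once if the flap is forced hard against the housing (over 25 N) (contact force between flap and housing above 25 N).
It fails at once if a bystander is moved by more than 30 mm (distance of any of pin, jar, armature, driver, tape, carton from where it was at the start of the episode above 0.03 m).
It also fails if it takes over 61 s, if anything falls off the work surface, if the arm or the gripper's body presses on something with over 40 N, if the wrist force passes 120 N, or if a joint passes its speed limit or range.

## Working session

There is one attempt and no reset: what is moved stays moved. The work goes in short steps, Python scripts to look and compute and a shell command to move; the robot and the scene stay as the last step left them, time stands still between calls to the robot, and variables do not carry over. Pictures are saved under pics/ and viewed, and the job is handed in when it is done.

```bash
mkdir -p pics; ls; python3 - <<'E'
from bench import *
import cv2
o=get_obs();print({k:(v if not hasattr(v,'__len__') else [round(float(x),4) for x in v]) for k,v in o.items()})
try: print(finger_overhang())
except Exception as e: print(finger_overhang)
for n in("scene","top"):
    f=grab_frame(n);cv2.imwrite(f"pics/{n}0.png",f["image"]);print({k:v for k,v in f.items() if k!="image"})
E
```

```text
pics
{'clock': 0.0, 'joints': [-1.2261, 0.4778, 0.0223, 1.5564, -0.0115, 1.1092, -0.0831], 'qvel': [0.001, -0.0001, -0.0, -0.0004, 0.0019, -0.0001, -0.0002], 'tau': [-0.0008, -59.6438, 1.6071, -28.1212, 0.0123, 0.0092, 0.0], 'tcp_pos': [0.2952, 0.6068, 0.4037], 'orientation': [-1.5432, 0.3554, -0.3549], 'contact_force': [-0.3108, 1.0442, 0.4883], 'moment': [-0.0127, 0.0255, -0.0034], 'grip_width': 0.08513292573898162}
0.1734
{'fx': 379.0449998035777, 'fy': 379.0449998035777, 'cx': 313.40757592853663, 'cy': 194.55801240684954, 'origin': array([ 1.09201801, -0.53025576,  0.89304152]), 'rotation': array([0.70788614, 0.34909573, 0.81964754])}
{'fx': 461.02764027795683, 'fy': 461.02764027795683, 'cx': 322.9806212592193, 'cy': 198.78762092935287, 'origin': array([ 0.28365093, -0.07933761,  1.63165985]), 'rotation': array([ 0.13566987, -0.11431995, -1.56281228])}
```

View pics/scene0.png

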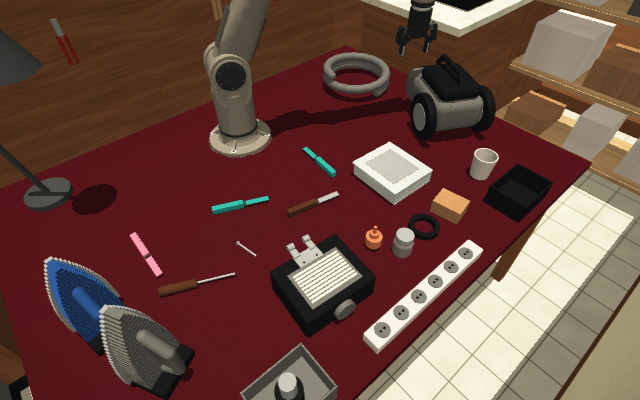

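View pics/top0.png

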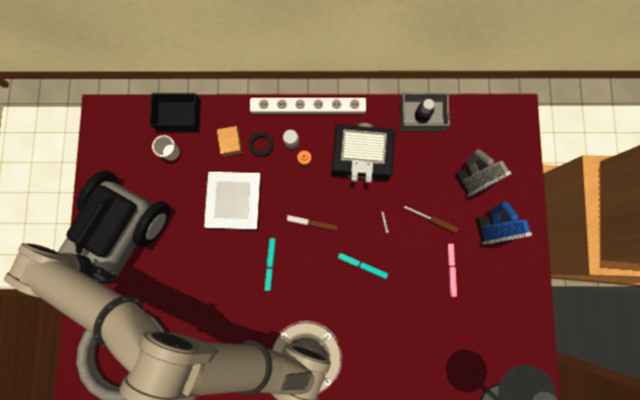

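```bash
cat > h.py <<'E'
import numpy as np, cv2
from scipy.spatial.transform import Rotation as R
from bench import *
def proj(f,P):
    P=np.atleast_2d(P); c=R.from_rotvec(f["rotation"]).inv().apply(P-f["origin"])
    return np.c_[f["fx"]*c[:,0]/-c[:,2]+f["cx"], f["fy"]*-c[:,1]/-c[:,2]+f["cy"]]
def ray(f,uv,z):
    uv=np.atleast_2d(np.array(uv,float))
    d=np.c_[(uv[:,0]-f["cx"])/f["fx"],-(uv[:,1]-f["cy"])/f["fy"],-np.ones(len(uv))]
    d=R.from_rotvec(f["rotation"]).apply(d); t=(z-f["origin"][2])/d[:,2]
    return f["origin"]+t[:,None]*d
def crop(f,x0,y0,w,h,s,name):
    im=f["image"][y0:y0+h,x0:x0+w]; cv2.imwrite("pics/"+name,cv2.resize(im,None,fx=s,fy=s,interpolation=cv2.INTER_CUBIC))
def tri(f1,p1,f2,p2):
    A=[];b=[]
    for f,uv in((f1,p1),(f2,p2)):
        d=(ray(f,uv,0)[0]-f["origin"]);d/=np.linalg.norm(d);M=np.eye(3)-np.outer(d,d);A.append(M);b.append(M@f["origin"])
    return np.linalg.lstsq(np.vstack(A),np.hstack(b),rcond=None)[0]
E
python3 - <<'E'
from h import *
t=grab_frame("top");s=grab_frame("scene")
print([k for k in t]);print(proj(t,[0,0,0]),proj(s,[0,0,0]),proj(t,[.295,.607,.405]),proj(s,[.295,.607,.405]))
crop(t,190,110,220,140,3.6,"tc.png");crop(s,270,130,180,130,4.4,"sc.png")
E
```

```text
['image', 'fx', 'fy', 'cx', 'cy', 'origin', 'rotation']
[[305.52659074 357.25791827]] [[240.46574573 136.11665561]] [[ 70.27508844 267.11082902]] [[421.76752249   6.46488525]]
```

View pics/tc.png

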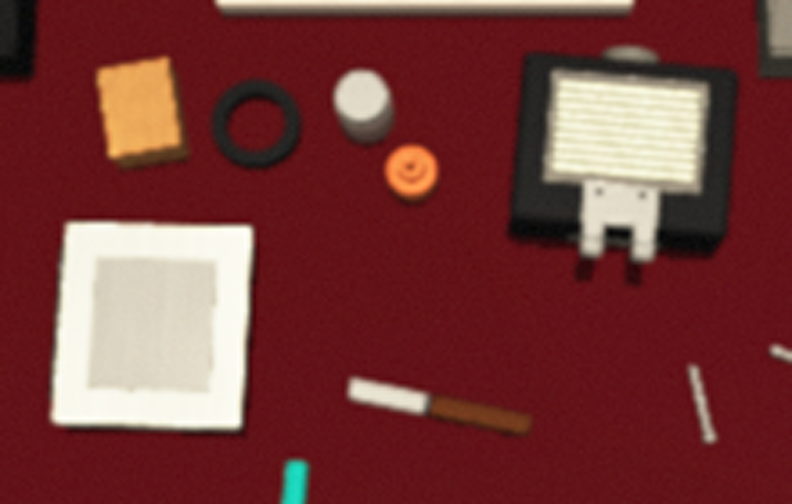

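View pics/sc.png

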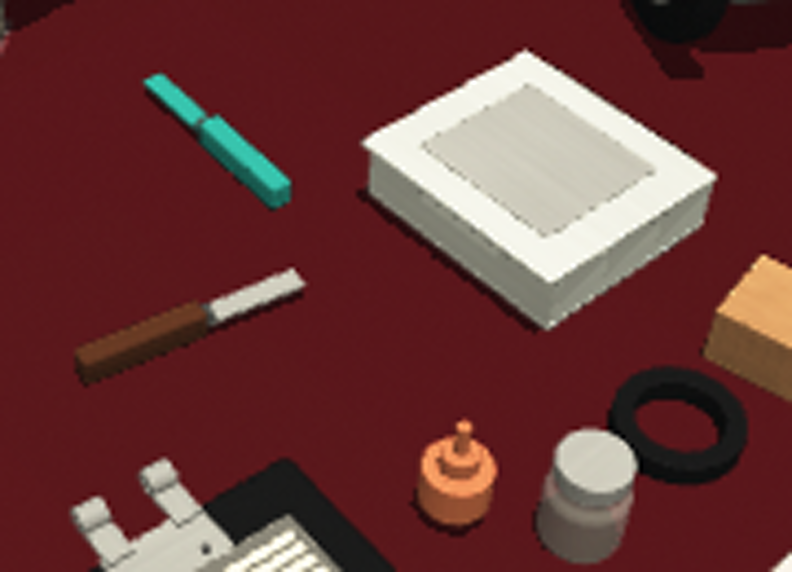

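Candidates for the pry: the brown handle with a flat steel blade at top (312,222) / scene (313,204); the brown driver with a thin shaft at top (430,218); turquoise look-alikes at (270,264) and (363,266); pink at (452,270). The crops show the first has the flat, wide blade, so I choose that one. The case is the white box at top (232,200), and the housing is at (363,153).

```bash
cat > m1.py <<'E'
from h import *
t=grab_frame("top");s=grab_frame("scene")
def mask(im,f):
    hsv=cv2.cvtColor(im,cv2.COLOR_BGR2HSV).astype(int); b,g,r=[im[...,i].astype(int) for i in range(3)]
    return f(hsv,b,g,r).astype(np.uint8)
def roi(m,x0,y0,x1,y1):
    o=np.zeros_like(m);o[y0:y1,x0:x1]=m[y0:y1,x0:x1];return o
def big(m):
    cs,_=cv2.findContours(m,cv2.RETR_EXTERNAL,cv2.CHAIN_APPROX_NONE);return max(cs,key=cv2.contourArea)
# lid
for f,box,zt in((t,(195,165,270,235),.055),):
    m=roi(mask(f["image"],lambda h,b,g,r:(b>110)),*box);c=big(m)
    P=ray(f,c[:,0,:].astype(float),zt)[:,:2]
    # outer hull rect
    rc=cv2.minAreaRect((P*1000).astype(np.float32));print("lid top",rc,cv2.boxPoints(rc))
m=roi(mask(s["image"],lambda h,b,g,r:(b>95)),345,135,440,210);c=big(m)
q=cv2.approxPolyDP(c,4,True)[:,0];print("scene lid poly",q.tolist());print(ray(s,q,.055)[:,:2],ray(s,q,0)[:,:2])
# pry
for f,box in((t,(280,205,345,235)),(s,(280,180,350,225))):
    hb=roi(mask(f["image"],lambda h,b,g,r:(r>60)&(g>35)&(g<90)&(b<60)&(r-g<75)&(g-b>8)),*box)
    bl=roi(mask(f["image"],lambda h,b,g,r:(b>110)),*box)
    for n,mm,z in(("handle",hb,.018),("blade",bl,.0135)):
        c=big(mm);P=ray(f,c[:,0,:].astype(float),z)[:,:2]*1000
        rc=cv2.minAreaRect(P.astype(np.float32));print(n,len(c),rc,cv2.boxPoints(rc).round().tolist())
E
python3 m1.py
```

```text
lid top ((533.3661499023438, 259.3748779296875), (183.651611328125, 199.38624572753906), 88.57904052734375) [[431.42657 170.04947]
 [630.7515  165.10513]
 [635.3057  348.7003 ]
 [435.98077 353.64462]]
scene lid poly [[389, 141], [352, 162], [354, 173], [394, 204], [428, 181], [432, 169]]
[[0.44067817 0.34721621]
 [0.43518691 0.17123635]
 [0.47811277 0.13856087]
 [0.65357981 0.13306781]
 [0.65798835 0.28758927]
 [0.63128646 0.34220924]] [[0.39793126 0.404804  ]
 [0.39207961 0.21727472]
 [0.43782265 0.18245478]
 [0.62480546 0.17660121]
 [0.62950332 0.34126379]
 [0.60104901 0.39946843]]
handle 61 ((450.5198669433594, -57.35767364501953), (99.1458969116211, 19.900136947631836), 77.94287872314453) [[430.0, -104.0], [450.0, -108.0], [471.0, -11.0], [451.0, -7.0]]
blade 47 ((468.9661865234375, 33.87322998046875), (76.49111938476562, 20.170076370239258), 78.86821746826172) [[452.0, -2.0], [471.0, -6.0], [486.0, 69.0], [466.0, 73.0]]
handle 63 ((450.29010009765625, -57.821895599365234), (99.16265869140625, 19.378833770751953), 77.91830444335938) [[430.0, -104.0], [449.0, -108.0], [470.0, -11.0], [451.0, -7.0]]
blade 43 ((471.1315002441406, 31.524612426757812), (72.01469421386719, 19.37810516357422), 77.83784484863281) [[454.0, -2.0], [473.0, -6.0], [488.0, 65.0], [469.0, 69.0]]
```

```bash
cat >> h.py <<'E'
def st(p=True):
    o=get_obs(); Rm=R.from_rotvec(o["orientation"]).as_matrix()
    if p: print("t %.2f tcp"%o["clock"],(np.array(o["tcp_pos"])*1000).round(1),"F",np.round(o["contact_force"],1),"w %.1f"%(o["grip_width"]*1000),"zang %.2f"%np.degrees(np.arctan2(Rm[1,2],Rm[0,2])),"tilt",Rm[2].round(4),"q7 %.2f"%o["joints"][6])
    return o,Rm
def shift(target):  # tool-axes shift in cm to world target (m)
    o,Rm=st(); d=np.array(target)-o["tcp_pos"]; print("tool shift cm",(Rm.T@d*100).round(2),"dist mm",np.linalg.norm(d)*1000)
E
python3 - <<'E'
from h import *
o,Rm=st();print(Rm.round(3))
shift([.4505,-.0575,.30])
E
```

```text
t 0.30 tcp [295.3 606.9 404.3] F [-0.1 -1.  -0.1] w 85.6 zang 64.05 tilt [ 0.e+00 -1.e+00 -6.e-04] q7 -0.08
[[ 0.899 -0.     0.438]
 [-0.438 -0.001  0.899]
 [ 0.    -1.    -0.001]]
t 0.30 tcp [295.3 606.9 404.3] F [-0.1 -1.  -0.1] w 85.6 zang 64.05 tilt [ 0.e+00 -1.e+00 -6.e-04] q7 -0.08
tool shift cm [ 43.03  10.47 -52.95] dist mm 690.2275516890352
```

```bash
python3 -m jog '[[[6,0,-7],0.18,-1],[[12,0,-13],0.36,-1],[[17,0,-19],0.54,-1],[[22,0,-25],0.72,-1],[[26,0,-31],0.9,-1],[[31,3,-37],1.08,-1],[[35,6,-43],1.26,-1],[[39,8,-48],1.327,-1],[[43.03,10.47,-52.95],1.327,-1],[[43.03,10.47,-52.95],1.327,-0.2]]' 110; python3 -c "
from h import *
shift([.4505,-.0575,.179])"
```

```text
clock: 1.55
tcp_pos: [0.4364, 0.0087, 0.3221]
orientation: [-1.101, 1.36, -1.361]
contact_force: [0.8, 1.7, -0.6]
grip_width: 0.0695
t 1.55 tcp [436.4   8.7 322.1] F [ 0.8  1.7 -0.6] w 69.5 zang -11.94 tilt [-0.0011 -1.      0.0015] q7 -0.20
tool shift cm [ 6.2  14.31  2.73] dist mm 158.31620800418622
```

```bash
python3 -m jog '[[[6.2,2,2.73],0,-0.2],[[6.2,2,2.73],0,-0.2],[[6.2,2,2.73],0,-0.2]]'; python3 -c "
from h import *
shift([.4505,-.0575,.179])
s=grab_frame('scene');crop(s,250,130,150,110,5,'a1.png')
t=grab_frame('top');crop(t,250,170,120,100,5,'a2.png')"
```

```text
clock: 1.92
tcp_pos: [0.45, -0.0561, 0.3021]
orientation: [-1.103, 1.363, -1.362]
contact_force: [-0.4, 0.2, 0.8]
grip_width: 0.0514
t 1.93 tcp [450.  -56.1 302.1] F [-0.4  0.2  0.8] w 51.4 zang -12.06 tilt [ 1.e-04 -1.e+00 -4.e-04] q7 0.01
tool shift cm [ 0.12 12.31  0.08] dist mm 123.12613033844612
```

View pics/a1.png

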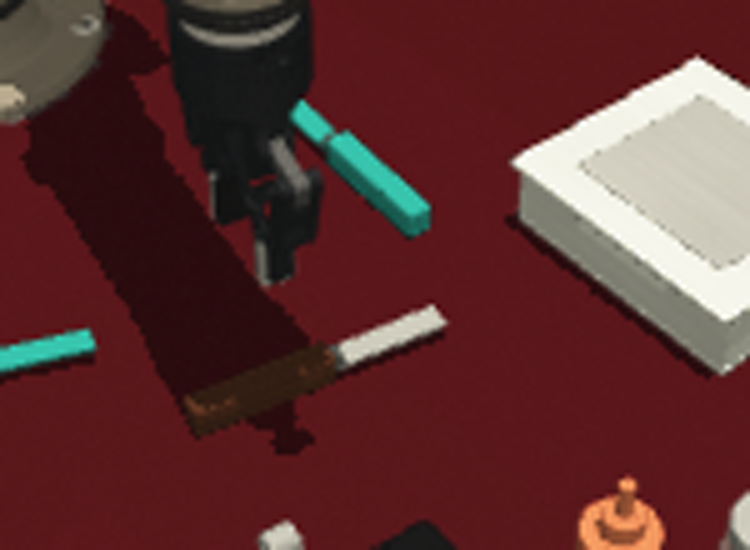

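The gripper (crop tip around (275,280)) is above the brown handle, and its shadow falls on the handle. I'll descend and grip.

```bash
python3 -m jog '[[[0.12,5,0.08],0,-0.2],[[0.12,9.5,0.08],0,-0.2],[[0.12,12.3,0.08],0,-0.2],[[0.12,12.3,0.08],0,1],[[0.12,12.3,0.08],0,1],[[0.12,12.3,0.08],0,1],[[0.12,12.3,0.08],0,1],[[0.12,12.3,0.08],0,1]]' 110; python3 -c "
from h import *
st()"
```

```text
clock: 3.02
tcp_pos: [0.4512, -0.057, 0.1804]
orientation: [-1.101, 1.36, -1.361]
contact_force: [-1.0, 0.9, 9.3]
grip_width: 0.017
t 3.02 tcp [451.2 -57.  180.4] F [-1.   0.9  9.3] w 17.0 zang -11.95 tilt [-0.0012 -1.      0.002 ] q7 0.21
```

```bash
python3 -m jog '[[[0,-3,0],0,1],[[0,-6,0],0,1],[[0,-6,0],0,1],[[0,-6,0],0,1]]'; python3 -c "
from h import *
st()
s=grab_frame('scene');crop(s,250,130,150,110,5,'b1.png')
t=grab_frame('top');crop(t,250,170,120,100,5,'b2.png')"
```

```text
clock: 3.52
tcp_pos: [0.4504, -0.057, 0.2391]
orientation: [-1.103, 1.361, -1.361]
contact_force: [0.0, 0.2, -1.0]
grip_width: 0.0175
t 3.52 tcp [450.4 -57.  239.1] F [ 0.   0.2 -1. ] w 17.5 zang -11.95 tilt [-4.e-04 -1.e+00  2.e-04] q7 0.13
```

View pics/b1.png

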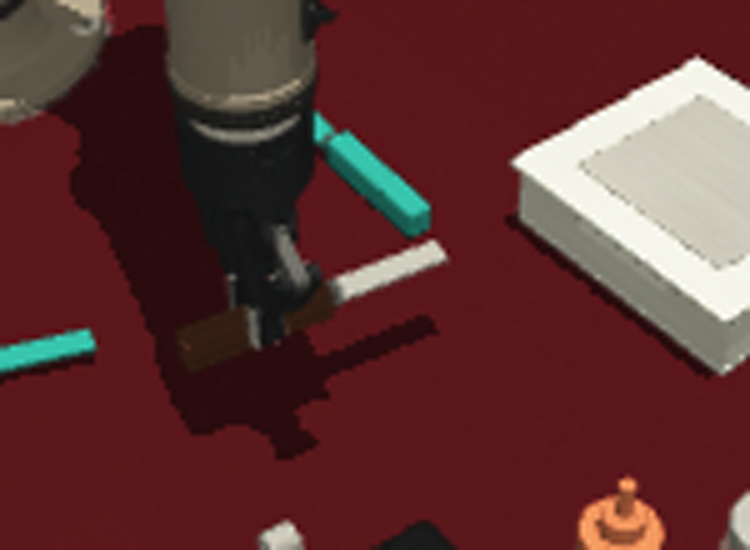

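View pics/b2.png

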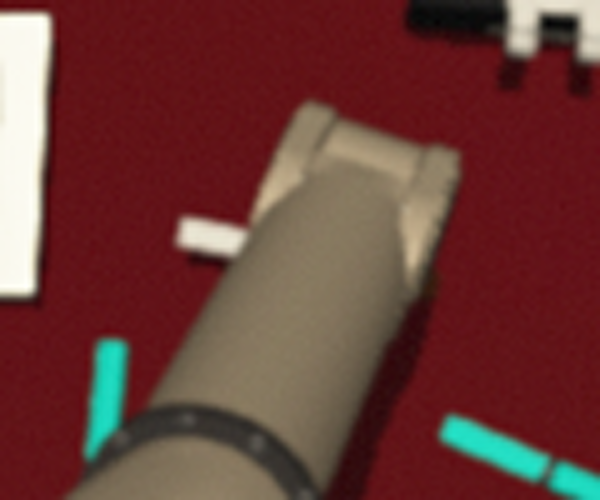

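```bash
python3 -c "
from h import *
t=grab_frame('top');s=grab_frame('scene')
m=[]
print(tri(t,(285.6,216.4),s,(338.6,181.0)))
tip=np.array([.4504+.13*np.cos(np.radians(78.05)),-.057+.13*np.sin(np.radians(78.05)),.0707]);print(tip,proj(t,tip),proj(s,tip))"
```

```text
[0.47515671 0.07188042 0.0591081 ]
[0.47731754 0.07018273 0.0707    ] [[285.52801302 215.16514125]] [[338.42494512 179.00719814]]
```

```bash
cat > pitch.py <<'E'
from h import *
import sys
s=grab_frame('scene')
o,Rm=st()
g=np.array(o["tcp_pos"])
a=np.arctan2(Rm[1,2],Rm[0,2])+np.pi/2   # handle azimuth
u=np.array([np.cos(a),np.sin(a),0]);n=np.array([-u[1],u[0],0])
def onplane(uv):
    d=ray(s,uv,0)[0]-s["origin"];k=((g-s["origin"])@n)/(d@n);p=s["origin"]+k*d;return (p-g)@u*1000,p[2]*1000
x0,y0,x1,y1=map(int,sys.argv[1:5])
im=s["image"].astype(int);b=im[...,0]
sub=np.zeros(b.shape,np.uint8);sub[y0:y1,x0:x1]=(b[y0:y1,x0:x1]>100)
n_,lab,stt,_=cv2.connectedComponentsWithStats(sub);i=1+np.argmax(stt[1:,4]);ys,xs=np.nonzero(lab==i)
pts=np.array([onplane((x,y)) for x,y in zip(xs,ys)])
v=np.polyfit(pts[:,0],pts[:,1],1)
print("blade s range",pts[:,0].min(),pts[:,0].max(),"fit slope deg",np.degrees(np.arctan(v[0])),"z at s=130",np.polyval(v,130),"z at 0",np.polyval(v,0),len(xs))
cv2.imwrite("pics/p.png",cv2.resize(s["image"][y0-15:y1+15,x0-50:x1+15],None,fx=6,fy=6,interpolation=cv2.INTER_NEAREST))
E
python3 pitch.py 314 175 345 195
```

```text
t 3.77 tcp [450.3 -57.3 238.6] F [ 0.2 -0.6 -0.3] w 17.6 zang -11.98 tilt [ 5.0e-04 -1.0e+00 -1.3e-03] q7 0.13
blade s range 54.124215777786056 129.03719082175016 fit slope deg -2.0288690661637903 z at s=130 68.7612426033383 z at 0 73.36652550698281 106
```

View pics/p.png

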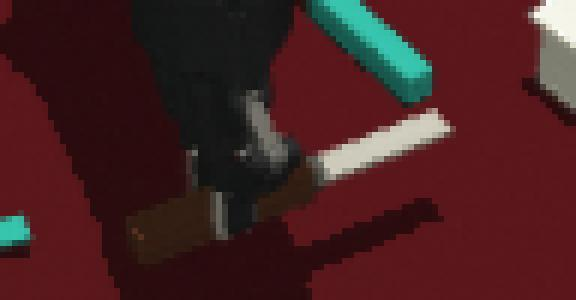

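```bash
python3 -c "
from h import *
t=grab_frame('top')
print('arm',ray(t,(304,158),.05),'jar',ray(t,(290,138),.07),'tape',ray(t,(261,144),.019), 'turq',ray(t,[(271,240),(268,290)],.012),'pin',ray(t,(384,222),.003))
print('hous front corners',ray(t,[(333,176),(391,179)],.085),'knuck',ray(t,[(354,180),(369,181)],.1))
shift([.5265,.013,.2135])"
```

```text
arm [[0.68317299 0.01065388 0.05      ]] jar [[0.75011801 0.05953147 0.07      ]] tape [[0.74273238 0.168746   0.019     ]] turq [[0.39654261 0.1252984  0.012     ]
 [0.2240631  0.13165634 0.012     ]] pin [[ 0.46264217 -0.27310612  0.003     ]]
hous front corners [[ 0.61121044 -0.09146366  0.085     ]
 [ 0.60126741 -0.2895104   0.085     ]] knuck [[ 0.59439841 -0.16242863  0.1       ]
 [ 0.59108895 -0.21309341  0.1       ]]
t 3.83 tcp [450.4 -57.4 238.6] F [ 0.4  0.1 -0.6] w 17.2 zang -11.99 tilt [ 4.0e-04 -1.0e+00 -1.1e-03] q7 0.13
tool shift cm [-8.47  2.5   5.99] dist mm 106.68237594981382
```

```bash
python3 -m jog '[[[-3,0.5,2.5],-0.09,1],[[-6,1.5,4.5],-0.183,1],[[-8.47,2.5,5.99],-0.183,1],[[-8.47,2.5,5.99],-0.183,1],[[-8.47,2.5,5.99],-0.183,1]]'; python3 pitch.py 325 165 360 195; python3 -c "
from h import *
s=grab_frame('scene');crop(s,290,120,150,110,5,'c1.png')
t=grab_frame('top');crop(t,190,150,140,100,5,'c2.png')"
```

```text
clock: 4.45
tcp_pos: [0.5261, 0.0124, 0.2138]
orientation: [-1.198, 1.23, -1.229]
contact_force: [-0.8, 0.1, -1.3]
grip_width: 0.0173
t 4.50 tcp [526.   12.1 214.1] F [ 0.2  0.3 -0.7] w 17.2 zang -1.57 tilt [ 6.e-04 -1.e+00 -1.e-03] q7 0.17
blade s range 70.45818017028094 95.29538468637247 fit slope deg -47.72980423621738 z at s=130 76.34498956793573 z at 0 219.36250701577768 62
```

View pics/c1.png

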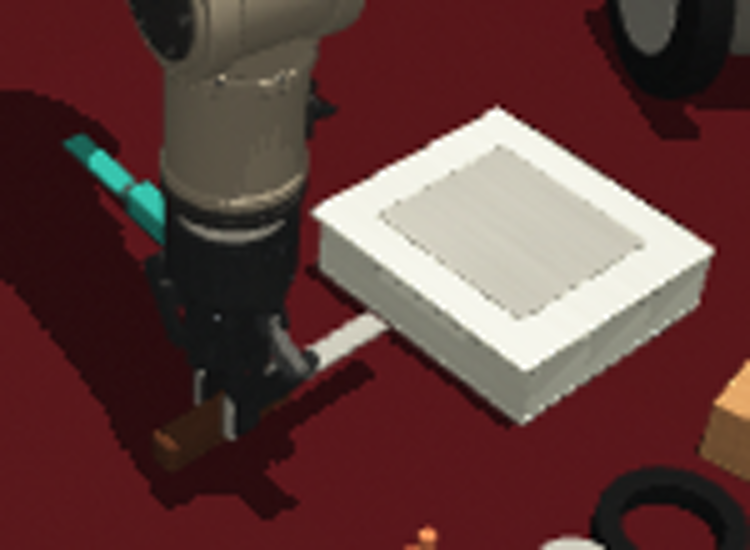

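View pics/c2.png

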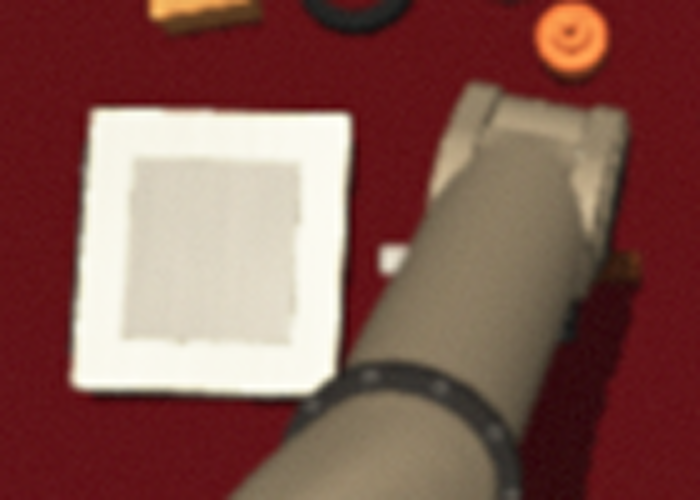

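```bash
python3 -c "
from h import *
t=grab_frame('top');s=grab_frame('scene')
print(ray(t,(266,201.6),.0445)); st()
tip=np.array([.526+.13*.0274,.0121+.13,.0442]);print(proj(t,tip),proj(s,tip))
print(tri(t,(266,201.6),s,(290+387/5,120+320/5)))
lip=np.array([.531-.0274*.01,.168,.05]);print(proj(s,lip),proj(s,lip+[0,.01,-.007]))"
```

```text
[[0.52797869 0.14178641 0.0445    ]]
t 4.70 tcp [526.4  12.5 214.4] F [-0.2 -0.2 -1. ] w 17.3 zang -1.56 tilt [ 0.e+00 -1.e+00  1.e-04] q7 0.17
[[265.93328597 201.16453926]] [[365.92687563 183.25989124]]
[0.5305023  0.14461856 0.03931809]
[[372.02702872 178.43104825]] [[373.98410684 178.58892489]]
```

```bash
python3 -m jog '[[[-2,0,0],0,1],[[-3.5,0,0],0,1],[[-5,0,0],0,1],[[-6.6,0,0],0,1],[[-6.6,0,0],0,1]]'; python3 -c "
from h import *
st();s=grab_frame('scene');crop(s,290,120,150,110,5,'d1.png')"
```

```text
clock: 5.32
tcp_pos: [0.5285, 0.0809, 0.2141]
orientation: [-1.198, 1.226, -1.226]
contact_force: [0.3, 0.0, -0.6]
grip_width: 0.0174
t 5.33 tcp [528.5  80.9 214.1] F [ 0.3  0.  -0.6] w 17.4 zang -1.33 tilt [-6.e-04 -1.e+00  0.e+00] q7 0.05
```

View pics/d1.png

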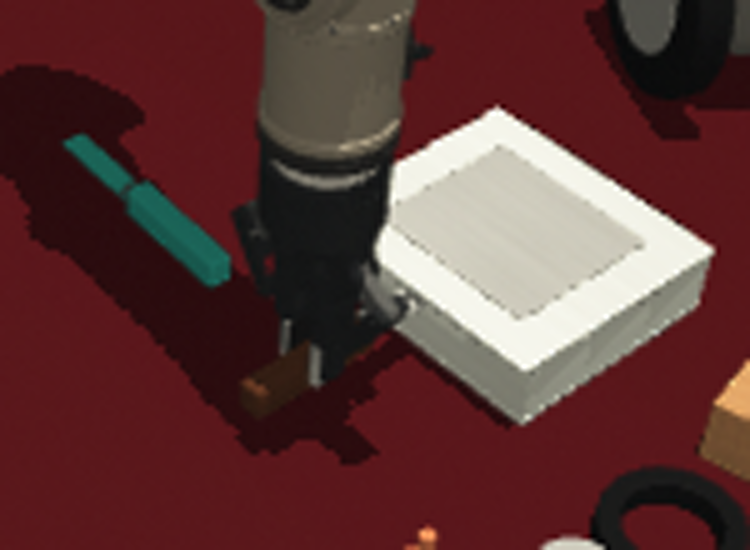

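```bash
python3 -m jog '[[[0,-0.7,0],0,1],[[-0.3,-2.05,0],0,1],[[-0.5,-3.4,0],0,1],[[-0.8,-4.7,0],0,1],[[-1.27,-6,0],0,1],[[-1.27,-6,0],0,1]]'; python3 -c "
from h import *
st();s=grab_frame('scene');crop(s,290,90,150,140,4,'e1.png')"
```

```text
clock: 6.12
tcp_pos: [0.5293, 0.0925, 0.2755]
orientation: [-1.194, 1.226, -1.228]
contact_force: [0.8, 0.3, -0.6]
grip_width: 0.0174
t 6.12 tcp [529.3  92.5 275.5] F [ 0.8  0.3 -0.6] w 17.4 zang -1.44 tilt [-0.0013 -1.      0.0025] q7 -0.03
```

View pics/e1.png

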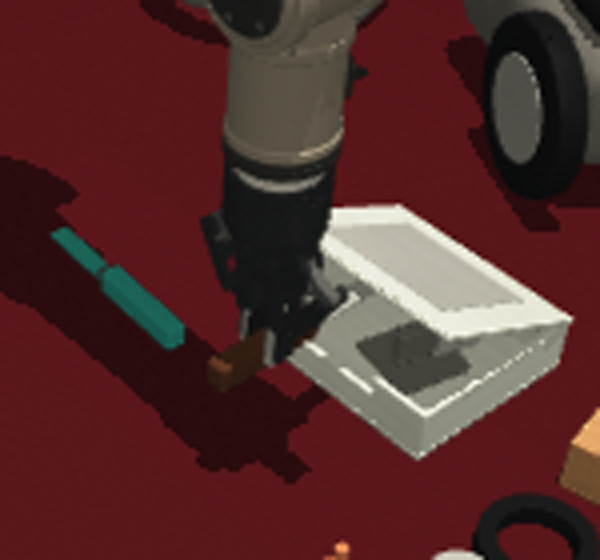

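```bash
python3 -m jog '[[[-0.58,-1.2,0],0,1],[[-1.29,-2.36,0],0,1],[[-2.1,-3.44,0],0,1],[[-3.03,-4.4,0],0,1],[[-4.03,-5.3,0],0,1],[[-5.13,-6.1,0],0,1],[[-6.3,-6.8,0],0,1],[[-7.5,-7.3,0],0,1],[[-7.5,-7.3,0],0,1]]'; python3 -c "
from h import *
st();s=grab_frame('scene');crop(s,290,70,150,140,4,'e2.png')"
```

```text
clock: 7.3
tcp_pos: [0.5309, 0.1684, 0.3476]
orientation: [-1.196, 1.227, -1.227]
contact_force: [-0.2, -0.7, -0.9]
grip_width: 0.0173
t 7.30 tcp [530.9 168.4 347.6] F [-0.2 -0.7 -0.9] w 17.3 zang -1.38 tilt [-0.0011 -1.      0.0011] q7 -0.22
```

View pics/e2.png

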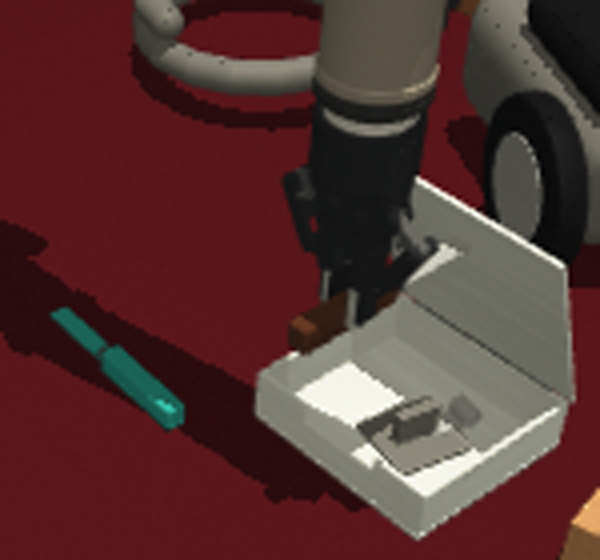

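```bash
python3 -m jog '[[[-1.3,-0.4,0],0,1],[[-2.6,-0.7,0],0,1],[[-3.9,-0.9,0],0,1],[[-5.2,-0.9,0],0,1],[[-6.3,-0.8,0],0,1],[[-7.2,-0.7,0],0,1],[[-7.2,-0.7,0],0,1]]'; python3 -c "
from h import *
st();s=grab_frame('scene');crop(s,290,70,150,140,4,'e3.png')"
```

```text
clock: 8.22
tcp_pos: [0.5324, 0.2397, 0.3538]
orientation: [-1.198, 1.228, -1.227]
contact_force: [-0.9, 0.4, -0.8]
grip_width: 0.0173
t 8.22 tcp [532.4 239.7 353.8] F [-0.9  0.4 -0.8] w 17.3 zang -1.41 tilt [ 0.e+00 -1.e+00 -5.e-04] q7 -0.34
```

View pics/e3.png

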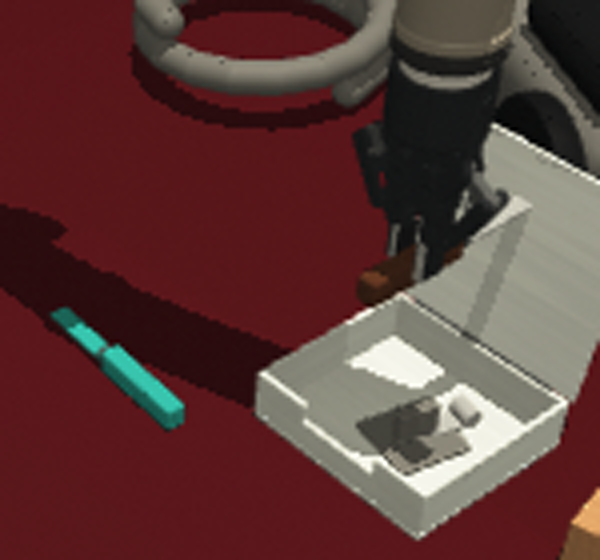

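```bash
python3 -m jog '[[[5,0,0],0,1],[[11,0,0.5],0,1],[[17,0,2],0,1],[[22,4,4],0,1],[[27,8,5.5],0,1],[[30.5,12,6.5],0,1],[[30.5,14,6.5],0,1],[[30.5,14,6.5],0,1]]'; python3 -c "
from h import *
shift([.47,-.068,.182])"
```

```text
clock: 9.28
tcp_pos: [0.5888, -0.0677, 0.2127]
orientation: [-1.199, 1.232, -1.227]
contact_force: [-1.0, -0.1, -0.0]
grip_width: 0.0175
t 9.28 tcp [588.8 -67.7 212.7] F [-1.  -0.1 -0. ] w 17.5 zang -1.53 tilt [-3.0e-04 -1.0e+00 -3.6e-03] q7 0.34
tool shift cm [  0.35   3.11 -11.87] dist mm 122.72453688662019
```

```bash
python3 -m jog '[[[0.1,0,-4],0,1],[[0.2,0,-8],0,1],[[0.35,0,-11.87],0,1],[[0.35,1.5,-11.87],0,1],[[0.35,2.6,-11.87],0,1],[[0.35,3.05,-11.87],0,1],[[0.35,3.05,-11.87],0,1]]'; python3 -c "
from h import *
st();s=grab_frame('scene');crop(s,250,130,150,110,5,'f1.png')"
```

```text
clock: 10.15
tcp_pos: [0.4716, -0.0681, 0.1834]
orientation: [-1.197, 1.228, -1.228]
contact_force: [0.3, 1.0, -0.5]
grip_width: 0.017
t 10.15 tcp [471.6 -68.1 183.4] F [ 0.3  1.  -0.5] w 17.0 zang -1.47 tilt [ 1.e-04 -1.e+00 -1.e-04] q7 0.40
```

View pics/f1.png

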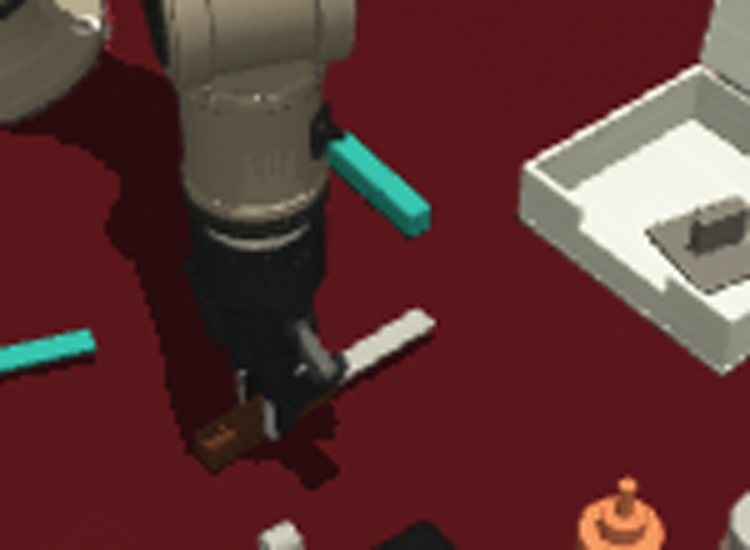

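```bash
python3 -m jog '[[[0,0.2,0],0,1],[[0,0.2,0],0,-0.3],[[0,0.2,0],0,-0.3],[[0,0.2,0],0,-0.3],[[0,0.2,0],0,-0.3],[[0,-4,0],0,-0.3],[[0,-9,0],0,-0.3],[[0,-14,0],0,-0.3],[[0,-14,0],0,-0.3]]' 40; python3 -c "
from h import *
st();s=grab_frame('scene');crop(s,250,80,200,160,4,'f2.png');t=grab_frame('top');crop(t,180,120,250,130,3.2,'f3.png')"
```

```text
clock: 11.32
tcp_pos: [0.4721, -0.0686, 0.3269]
orientation: [-1.191, 1.224, -1.231]
contact_force: [0.1, -0.9, 0.2]
grip_width: 0.0557
t 11.32 tcp [472.1 -68.6 326.9] F [ 0.1 -0.9  0.2] w 55.7 zang -1.49 tilt [-0.0014 -1.      0.0071] q7 0.22
```

View pics/f2.png

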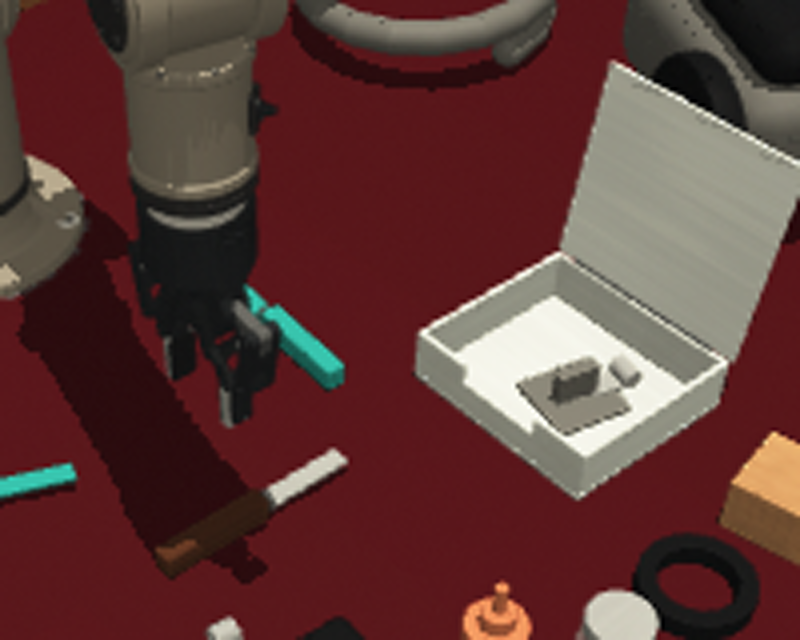

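View pics/f3.png

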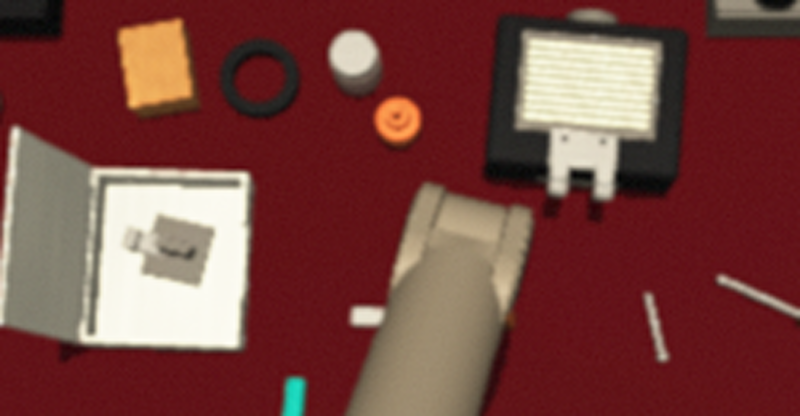

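Pry released and lying on the bench (scene crop (250,510)); lid stands open. Flap lies in the case at scene crop (575,390), its knuckle toward +y at (625,370). Now measuring flap and housing.

```bash
python3 -c "
from h import *
s=grab_frame('scene');t=grab_frame('top')
np.save('s0.npy',s,allow_pickle=True);np.save('t0.npy',t,allow_pickle=True)
def c2(f,x0,y0,w,h,k,n): cv2.imwrite('pics/'+n,cv2.resize(f['image'][y0:y0+h,x0:x0+w],None,fx=k,fy=k,interpolation=cv2.INTER_NEAREST))
c2(s,372,160,48,36,16,'g1.png');c2(t,210,180,44,36,16,'g2.png')
c2(s,280,228,56,42,14,'g3.png');c2(t,345,155,36,32,18,'g4.png')"
```

View pics/g1.png

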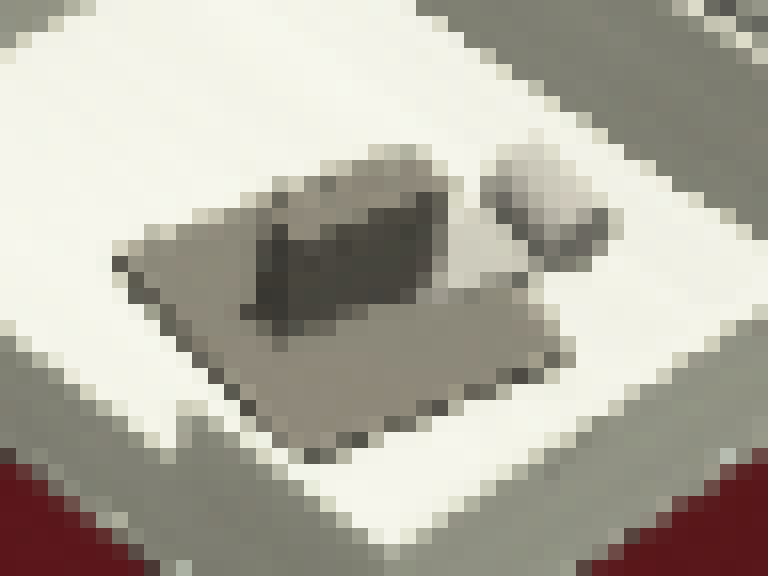

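View pics/g2.png

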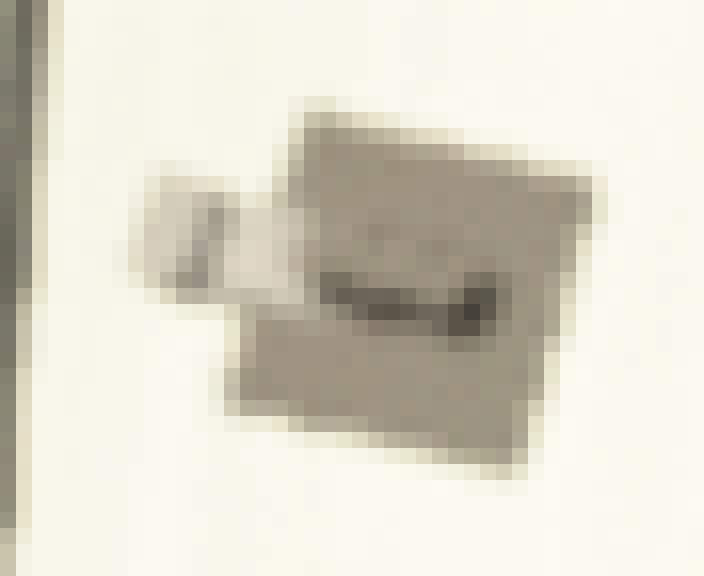

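View pics/g3.png

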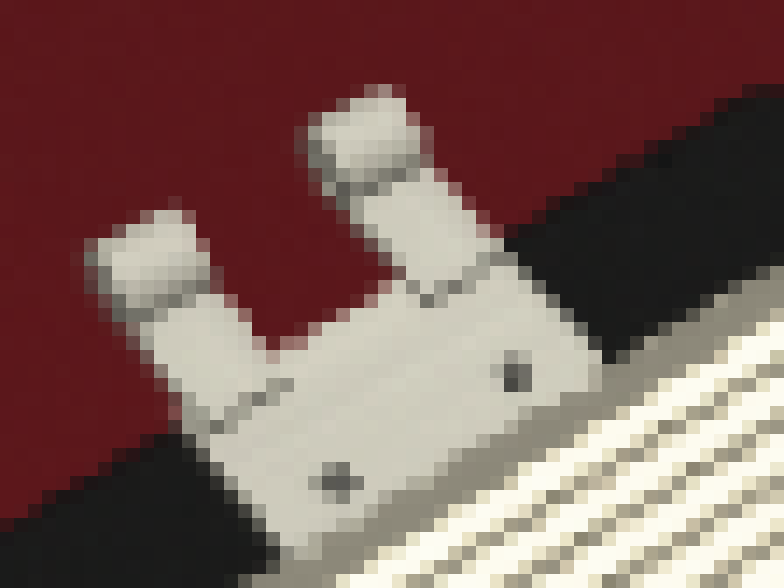

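View pics/g4.png

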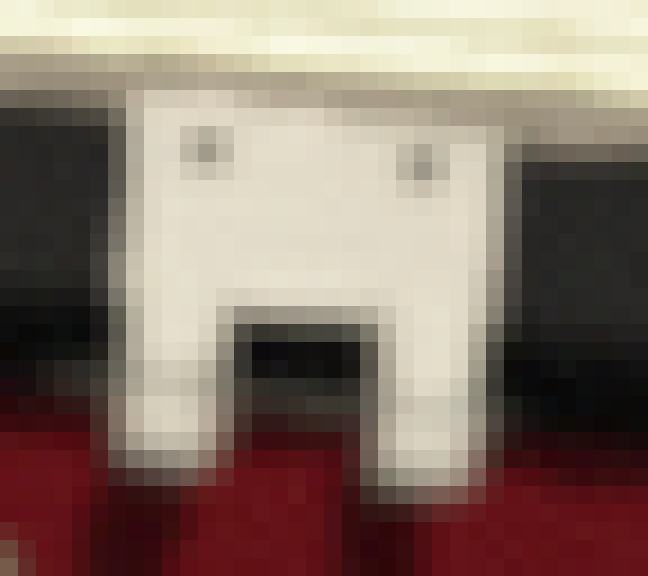

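```bash
cat > m2.py <<'E'
from h import *
t=np.load('t0.npy',allow_pickle=True).item();s=np.load('s0.npy',allow_pickle=True).item()
g=lambda p,k,x0,y0:(np.array(p,float)/k-.5+[x0,y0])
# flap plate corners
ct=g([(303,116),(594,176),(517,470),(228,410)],16,210,180)
cs=g([(113,255),(308,462),(577,357)],16,372,160)
P=ray(t,ct,.0085)[:,:2]*1000;Q=ray(s,cs,.008)[:,:2]*1000
print("top corners",P.round(1).tolist());print(" sides",[np.linalg.norm(P[i]-P[i-1]).round(1) for i in range(4)],"centre",P.mean(0).round(1))
for a,b in((1,0),(2,3)): d=P[b]-P[a];print("  x-az",np.degrees(np.arctan2(d[1],d[0])).round(1))
for a,b in((1,2),(0,3)): d=P[b]-P[a];print("  y-az+90",np.degrees(np.arctan2(d[1],d[0])).round(1)+90)
print("scene corners",Q.round(1).tolist(),[np.linalg.norm(Q[1]-Q[0]).round(1),np.linalg.norm(Q[2]-Q[1]).round(1)],"centre",((Q[0]+Q[2])/2).round(1))
d=Q[2]-Q[1];print("  x-az",np.degrees(np.arctan2(d[1],d[0])));d=Q[0]-Q[1];print("  y-az",np.degrees(np.arctan2(d[1],d[0])))
# knuckle
k=g((185,235),16,210,180);k2=g((545,205),16,372,160)
print("knuckle",ray(t,k,.018)[0]*1000,ray(s,k2,.018)[0]*1000)
f=g([(285,180),(420,160),(278,205),(440,190)],16,372,160);print("fin top", (ray(s,f,.04)*1000).round(1).tolist())
E
python3 m2.py
```

```text
top corners [[587.0, 283.3], [573.5, 217.4], [507.0, 232.5], [520.3, 297.5]]
 sides [np.float64(68.2), np.float64(67.3), np.float64(68.2), np.float64(66.4)] centre [547.  257.7]
  x-az 78.4
  x-az 78.5
  y-az+90 257.2
  y-az+90 258.0
scene corners [[507.1, 230.0], [575.7, 214.6], [591.6, 279.6]] [np.float64(70.3), np.float64(66.9)] centre [549.4 254.8]
  x-az 76.21424626513281
  y-az 167.3320531047198
knuckle [558.22921167 306.4736705   18.        ] [562.93219225 300.89706125  18.        ]
fin top [[536.1, 245.7, 40.0], [550.3, 271.2, 40.0], [540.2, 239.0, 40.0], [559.1, 267.3, 40.0]]
```

```bash
python3 -c "
from h import *
shift([.548,.2563,.27])"
```

```text
t 11.53 tcp [470.3 -68.  322.7] F [-0.   0.9 -0.5] w 55.4 zang -1.48 tilt [ 1.0e-04 -1.0e+00 -2.1e-03] q7 0.22
tool shift cm [-32.62   5.25   6.94] dist mm 337.6294463541564
```

```bash
python3 -m jog '[[[-6,0,1.5],0.05,-0.3],[[-12,0,3],0.1,-0.3],[[-18,1,4.5],0.15,-0.3],[[-24,3,6],0.189,-0.3],[[-29,5.2,6.9],0.189,-0.3],[[-32.62,5.25,6.94],0.189,-0.3],[[-32.62,5.25,6.94],0.189,-0.3],[[-32.62,5.25,6.94],0.189,-0.3]]'; python3 -c "
from h import *
shift([.548,.2563,.188])
s=grab_frame('scene');crop(s,340,110,110,100,6,'h1.png')"
```

```text
clock: 12.52
tcp_pos: [0.5485, 0.2549, 0.2699]
orientation: [-1.102, 1.367, -1.367]
contact_force: [1.0, -0.0, -0.6]
grip_width: 0.0554
t 12.53 tcp [548.5 254.9 269.9] F [ 1.  -0.  -0.6] w 55.4 zang -12.36 tilt [ 0.0024 -1.     -0.0013] q7 -0.43
tool shift cm [-0.14  8.19 -0.07] dist mm 81.91886895911148
```

View pics/h1.png

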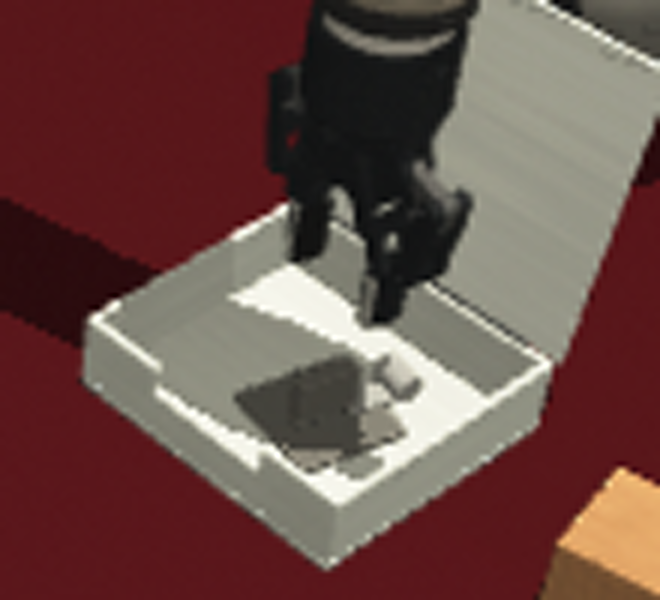

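```bash
python3 -m jog '[[[0,3,0],0,-0.3],[[0,5.5,0],0,-0.3],[[0,7.5,0],0,-0.3],[[0,8.2,0],0,-0.3],[[0,8.2,0],0,0.4],[[0,8.2,0],0,1],[[0,8.2,0],0,1],[[0,8.2,0],0,1],[[0,8.2,0],0,1]]' 50; python3 -c "
from h import *
st()
s=grab_frame('scene');crop(s,340,110,110,100,6,'h2.png')"
```

```text
clock: 13.7
tcp_pos: [0.5493, 0.2562, 0.1902]
orientation: [-1.098, 1.365, -1.366]
contact_force: [0.8, -0.1, 6.0]
grip_width: 0.0112
t 13.70 tcp [549.3 256.2 190.2] F [ 0.8 -0.1  6. ] w 11.2 zang -12.32 tilt [-0.0013 -1.      0.0013] q7 -0.37
```

View pics/h2.png

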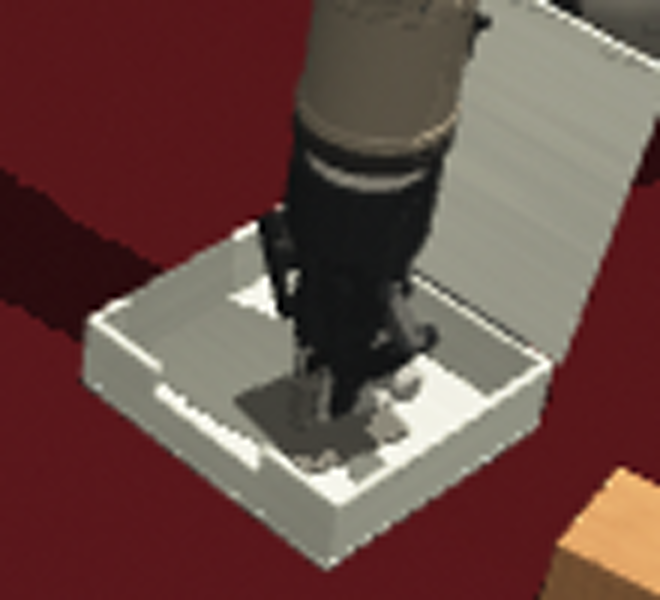

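```bash
python3 -m jog '[[[0,-2,0],0,1],[[0,-5,0],0,1],[[0,-9,0],0,1],[[0,-12,0],0,1],[[0,-12,0],0,1],[[0,-12,0],0,1]]'; python3 -c "
from h import *
st()
s=grab_frame('scene');crop(s,340,80,110,100,6,'h3.png')"; cat > m3.py <<'E'
from h import *
t=np.load('t0.npy',allow_pickle=True).item();s=np.load('s0.npy',allow_pickle=True).item()
g=lambda p,k,x0,y0:(np.array(p,float)/k-.5+[x0,y0])
# scene knuckle tubes: end-top-line silhouettes; inner/outer
A=g([(88,255),(180,210)],14,280,228); B=g([(300,145),(395,88)],14,280,228)
for n,a in(("near-robot-right tube",A),("left tube",B)): print(n,(ray(s,a,.1)*1000).round(1).tolist())
# plate rivets: both views triangulated
rt=g([(207,150),(422,168)],18,345,155); rs=g([(518,372),(338,480)],14,280,228)
X=[tri(t,rt[i],s,rs[i])*1000 for i in range(2)];print("rivets",[x.round(1) for x in X]);d=X[0]-X[1];print(" y-az",np.degrees(np.arctan2(d[1],d[0])),"mid",(X[0]+X[1])/2,np.linalg.norm(d))
for f,r in((t,rt),(s,rs)):
    Y=ray(f,r,.091)*1000;d=Y[0]-Y[1];print(" plane",Y.round(1).tolist(),np.degrees(np.arctan2(d[1],d[0])),Y.mean(0).round(1))
# knuckle centroids of visible tube: top
kt=g([(165,440),(425,460)],18,345,155);ks=g([(370,137),(152,262)],14,280,228)
X=[tri(t,kt[i],s,ks[i])*1000 for i in range(2)];print("knuckles",[x.round(1) for x in X])
E
python3 m3.py
```

```text
clock: 14.5
tcp_pos: [0.5482, 0.256, 0.309]
orientation: [-1.101, 1.366, -1.365]
contact_force: [-0.8, -0.5, -2.5]
grip_width: 0.011
t 14.50 tcp [548.2 256.  309. ] F [-0.8 -0.5 -2.5] w 11.0 zang -12.30 tilt [ 2.e-04 -1.e+00 -8.e-04] q7 -0.46
near-robot-right tube [[592.3, -221.3, 100.0], [595.3, -202.2, 100.0]]
left tube [[598.1, -175.9, 100.0], [599.4, -154.0, 100.0]]
rivets [array([ 656.8, -171.2,   86.2]), array([ 653.5, -211.7,   86.8])]
 y-az 85.36590955476397 mid [ 655.11872858 -191.47055485   86.49154238] 40.61244118721217
 plane [[656.2, -170.1, 91.0], [652.8, -210.9, 91.0]] 85.21106056186224 [ 654.5 -190.5   91. ]
 plane [[658.8, -174.3, 91.0], [655.5, -213.8, 91.0]] 85.16486388640624 [ 657.2 -194.1   91. ]
knuckles [array([ 600. , -161.4,   91.7]), array([ 596.1, -210.5,   92.1])]
```

View pics/h3.png

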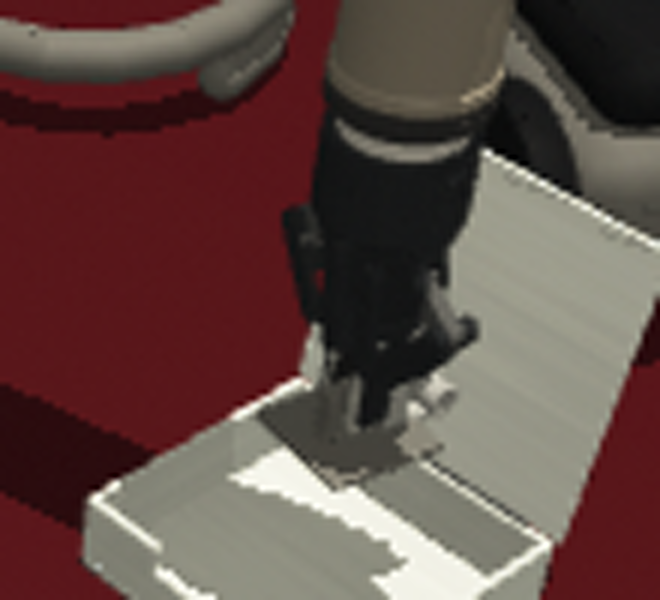

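```bash
python3 -c "
from h import *
shift([.5113,-.1794,.29])"
```

```text
t 14.55 tcp [548.1 256.  308.4] F [ 0.3  0.8 -1.3] w 11.0 zang -12.31 tilt [ 0.001  -1.     -0.0014] q7 -0.46
tool shift cm [43.32  1.88  5.68] dist mm 437.3488706353278
```

```bash
python3 -m jog '[[[3,-0.5,0.4],0,1],[[8,-0.5,1],0.16,1],[[13,-0.5,1.7],0.32,1],[[18,-0.5,2.4],0.5,1],[[23,-0.5,3],0.68,1],[[28,-0.5,3.7],0.86,1],[[33,-0.5,4.4],1.04,1],[[38,-0.5,5],1.22,1],[[41.5,0,5.5],1.38,1],[[43.32,1.0,5.68],1.438,1]]'; python3 -m jog '[[[0,0,0],0,1],[[0,0,0],0,1]]'; python3 -c "
from h import *
shift([.5113,-.1794,.2712])
s=grab_frame('scene');crop(s,240,180,120,100,6,'i1.png')"
```

```text
clock: 15.8
tcp_pos: [0.511, -0.1814, 0.2984]
orientation: [-0.094, -2.174, 2.177]
contact_force: [-0.2, 0.1, -1.6]
grip_width: 0.0109
clock: 16.05
tcp_pos: [0.512, -0.1783, 0.2987]
orientation: [-0.086, -2.181, 2.179]
contact_force: [1.1, 0.5, -1.5]
grip_width: 0.0107
t 16.05 tcp [ 512.  -178.3  298.7] F [ 1.1  0.5 -1.5] w 10.7 zang -94.59 tilt [ 1.3e-03 -1.0e+00 -6.0e-04] q7 -0.87
tool shift cm [0.05 2.75 0.11] dist mm 27.573612577574774
```

View pics/i1.png

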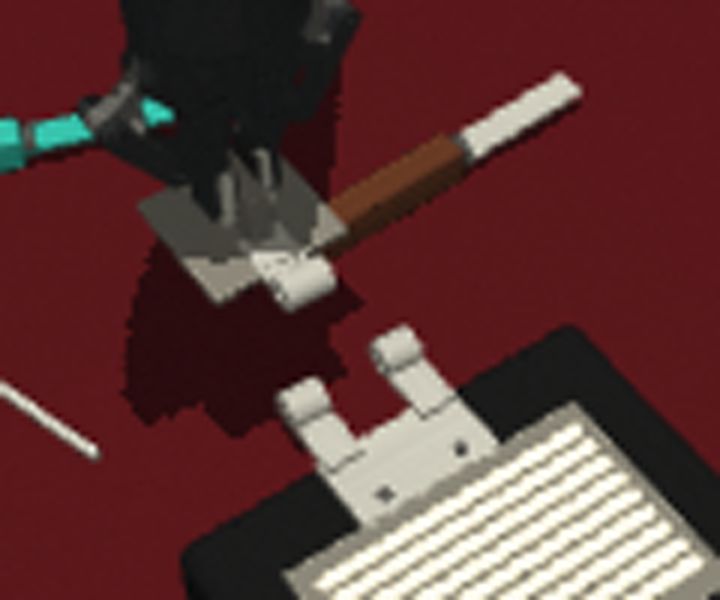

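```bash
python3 -m jog '[[[0.05,2.75,0.11],0,1],[[0.05,2.75,0.11],0,1],[[0.05,2.75,0.11],0,1]]'; python3 -c "
from h import *
st()
s=grab_frame('scene');t=grab_frame('top')
np.save('s1.npy',s,allow_pickle=True);np.save('t1.npy',t,allow_pickle=True)
def c2(f,x0,y0,w,h,k,n): cv2.imwrite('pics/'+n,cv2.resize(f['image'][y0:y0+h,x0:x0+w],None,fx=k,fy=k,interpolation=cv2.INTER_NEAREST))
c2(s,262,210,64,48,12,'j1.png');c2(t,340,155,50,40,14,'j2.png')"
```

```text
clock: 16.48
tcp_pos: [0.5116, -0.18, 0.2724]
orientation: [-0.089, -2.18, 2.18]
contact_force: [1.1, -0.5, -1.0]
grip_width: 0.0111
t 16.48 tcp [ 511.6 -180.   272.4] F [ 1.1 -0.5 -1. ] w 11.1 zang -94.65 tilt [-5.e-04 -1.e+00 -1.e-04] q7 -0.84
```

View pics/j1.png

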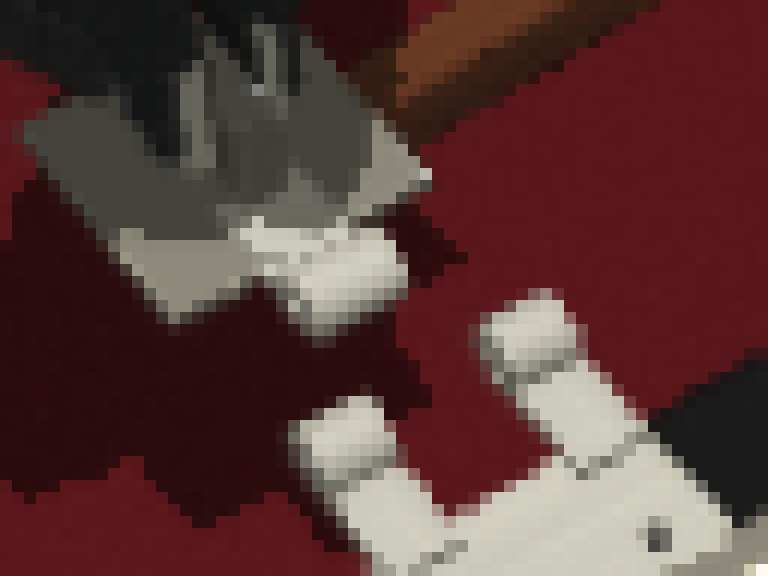

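View pics/j2.png

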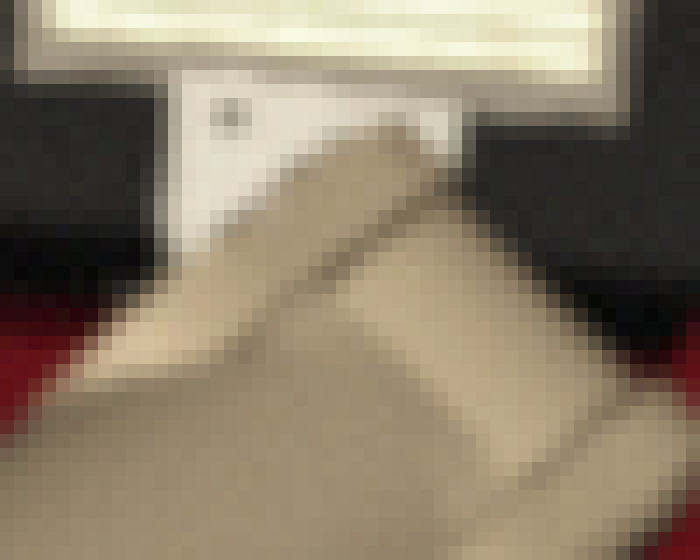

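```bash
cat > m4.py <<'E'
from h import *
import sys
s=np.load(sys.argv[1],allow_pickle=True).item()
g=lambda p,k,x0,y0:(np.array(p,float)/k-.5+[x0,y0])
tcp=np.array(eval(sys.argv[2]));az=np.radians(float(sys.argv[3])+90)
u=np.array([np.cos(az),np.sin(az),0]);v=np.array([-u[1],u[0],0]);Z=np.array([0,0,1.])
F=lambda x,y,z:tcp+(u*x+v*y+Z*(z-185.2))/1000
print("flap plate corners (top face): FL,FR,BL,BR",proj(s,[F(35,35,5),F(35,-35,5),F(-35,35,5),F(-35,-35,5)]).round(1).tolist())
print(" bottom",proj(s,[F(35,35,0),F(35,-35,0),F(-35,35,0),F(-35,-35,0)]).round(1).tolist())
# outline of tube: project circle points at both ends
def hull(c,L,u,v):
    th=np.linspace(0,2*np.pi,60);p=[]
    for e in(-L/2,L/2):
        for a in th:p.append(c+(u*9*np.cos(a)+Z*9*np.sin(a)+v*e)/1000)
    q=proj(s,p);return q.min(0).round(1),q.max(0).round(1)
print("flap tube bbox",hull(F(52,0,9),24,u,v),"c",proj(s,F(52,0,9)).round(1))
H=np.array([.598,-.1865,.095]);hz=np.radians(-4.7);hu=np.array([np.cos(hz),np.sin(hz),0]);hv=np.array([-hu[1],hu[0],0])
for e in(24,-24):print("hous tube bbox",hull(H+hv*e/1000,18,hu,hv),"c",proj(s,H+hv*e/1000).round(1))
E
python3 m4.py s1.npy [.5116,-.18,.2724] -94.65
python3 -c "
import numpy as np
g=lambda p,k,x0,y0:(np.array(p,float)/k-.5+[x0,y0])
print(g([(432,178),(172,320),(25,135)],12,262,210)); print('tubes obs corners', g([(288,228),(408,340),(286,396),(398,492),(476,290),(580,385)],12,262,210))"
```

```text
flap plate corners (top face): FL,FR,BL,BR [[297.8, 223.4], [276.0, 235.5], [284.1, 208.1], [262.8, 219.3]]
 bottom [[297.9, 224.6], [276.2, 236.7], [284.3, 209.3], [263.0, 220.4]]
flap tube bbox (array([284.8, 227.4]), array([296. , 237.6])) c [[290.4 232.5]]
hous tube bbox (array([300.7, 232.2]), array([310.1, 241.4])) c [[305.4 236.8]]
hous tube bbox (array([285.3, 240.8]), array([295. , 250.3])) c [[290.1 245.5]]
[[297.5        224.33333333]
 [275.83333333 236.16666667]
 [263.58333333 220.75      ]]
tubes obs corners [[285.5        228.5       ]
 [295.5        237.83333333]
 [285.33333333 242.5       ]
 [294.66666667 250.5       ]
 [301.16666667 233.66666667]
 [309.83333333 241.58333333]]
```

```bash
python3 -c "
from h import *
shift([.5462,-.1822,.2712])
shift([.5362,-.1814,.2712])"
```

```text
t 16.57 tcp [ 511.7 -180.3  272.6] F [-0.6 -0.1 -0.6] w 11.2 zang -94.68 tilt [-0.0013 -1.     -0.    ] q7 -0.84
tool shift cm [-3.46  0.14 -0.09] dist mm 34.61406510554435
t 16.57 tcp [ 511.7 -180.3  272.6] F [-0.6 -0.1 -0.6] w 11.2 zang -94.68 tilt [-0.0013 -1.     -0.    ] q7 -0.84
tool shift cm [-2.45  0.14 -0.09] dist mm 24.596958819324808
```

```bash
python3 -m jog '[[[-0.8,0.1,-0.05],0,1],[[-1.6,0.14,-0.09],0,1],[[-2.2,0.14,-0.09],0,1],[[-2.2,0.14,-0.09],0,1]]'; python3 -c "
from h import *
st()
s=grab_frame('scene');np.save('s2.npy',s,allow_pickle=True)
P=[]
for i in range(4): grab_frame('scene');P.append(st(False)[0]['tcp_pos'])
print(np.mean(P,0)*1000,np.std(P,0)*1000);st()
cv2.imwrite('pics/k1.png',cv2.resize(s['image'][210:258,262:326],None,fx=12,fy=12,interpolation=cv2.INTER_NEAREST))"
```

```text
clock: 17.08
tcp_pos: [0.5339, -0.1813, 0.2702]
orientation: [-0.089, -2.179, 2.18]
contact_force: [-0.7, -0.9, -0.9]
grip_width: 0.0109
t 17.07 tcp [ 533.9 -181.3  270.2] F [-0.7 -0.9 -0.9] w 10.9 zang -94.68 tilt [-2.e-04 -1.e+00  3.e-04] q7 -0.85
[ 533.0164482  -181.36788196  270.18472561] [0.07109608 0.02006323 0.02689941]
t 17.32 tcp [ 533.  -181.3  270.2] F [-0.1  0.9 -0.6] w 11.2 zang -94.73 tilt [ 3.e-04 -1.e+00 -1.e-04] q7 -0.85
```

View pics/k1.png

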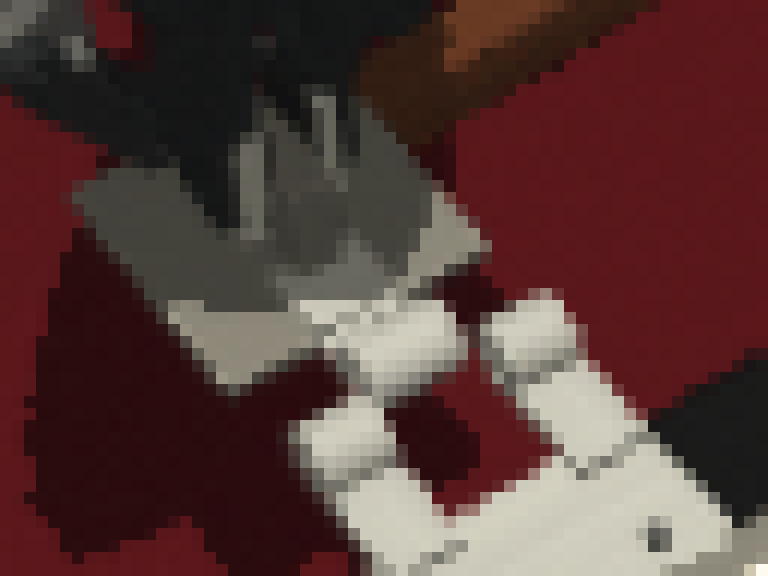

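```bash
python3 -c "
from h import *
shift([.5462,-.1824,.271])"
python3 -m jog '[[[-0.4,-0.1,0],0,1],[[-0.8,-0.1,0],0,1],[[-1.1,-0.1,0],0,1],[[-1.3,-0.1,0],0,1],[[-1.3,-0.1,0],0,1],[[-1.3,-0.1,0],0,1]]'; python3 -c "
from h import *
s=grab_frame('scene');np.save('s3.npy',s,allow_pickle=True)
shift([.5462,-.1824,.271])
cv2.imwrite('pics/l1.png',cv2.resize(s['image'][210:258,262:326],None,fx=12,fy=12,interpolation=cv2.INTER_NEAREST))"
```

```text
t 17.32 tcp [ 533.  -181.3  270.2] F [-0.1  0.9 -0.6] w 11.2 zang -94.73 tilt [ 3.e-04 -1.e+00 -1.e-04] q7 -0.85
tool shift cm [-1.33 -0.08 -0.  ] dist mm 13.301629048244719
clock: 18.08
tcp_pos: [0.5461, -0.1824, 0.2712]
orientation: [-0.09, -2.179, 2.179]
contact_force: [-0.5, -0.4, -0.3]
grip_width: 0.0113
t 18.12 tcp [ 546.1 -182.4  271.2] F [-0.4 -0.  -1.2] w 11.2 zang -94.72 tilt [ 2.e-04 -1.e+00 -0.e+00] q7 -0.86
tool shift cm [-0.01  0.02  0.  ] dist mm 0.2796463227589217
```

View pics/l1.png

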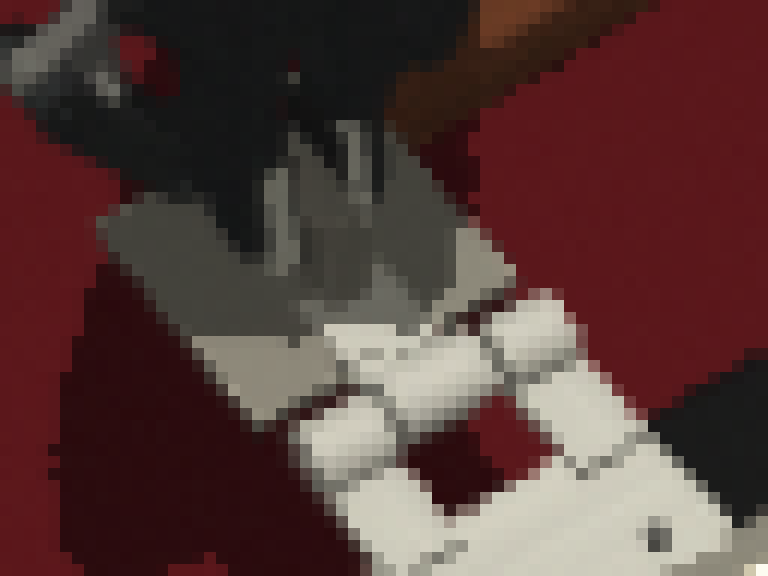

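```bash
cat > m5.py <<'E'
from h import *
import sys
from scipy.ndimage import map_coordinates
s=np.load(sys.argv[1],allow_pickle=True).item()
im=s["image"][...,1].astype(float)
H=np.array([.598,-.1865,.095]);hz=np.radians(-4.7);hu=np.array([np.cos(hz),np.sin(hz),0]);hv=np.array([-hu[1],hu[0],0])
def P(e):return proj(s,H+hv*e/1000)[0]
off=np.arange(-7,7.01,.5)
print("off  ",off.astype(int)[::2])
for n,e,w in(("left",24,5),("mid",0,6),("right",-24,5)):
    d=P(e+5)-P(e-5);d/=np.linalg.norm(d);nn=np.array([-d[1],d[0]]); 
    if nn[1]<0:nn=-nn
    pr=[]
    for a in np.linspace(e-w,e+w,15):
        q=P(a)+off[:,None]*nn
        pr.append(map_coordinates(im,[q[:,1],q[:,0]],order=1))
    pr=np.mean(pr,0);print(n,pr.round().astype(int)); 
    # axial: sample along axis at centre
ax=np.arange(-36,36.1,1);q=np.array([P(a) for a in ax]);print("axial",map_coordinates(im,[q[:,1],q[:,0]],order=1).round().astype(int))
for k in(1,2):
    q2=q+np.array([0,k]);v=map_coordinates(im,[q2[:,1],q2[:,0]],order=1).round().astype(int);print(k,dict(zip(ax[12:61].astype(int).tolist(),v[12:61].tolist())))
print("px per mm", np.linalg.norm(P(10)-P(0))/10, "x+1mm",proj(s,H+hu/1000)[0]-P(0),"z+1mm",proj(s,H+[0,0,.001])[0]-P(0))
E
python3 m5.py s3.npy
```

```text
off   [-7 -6 -5 -4 -3 -2 -1  0  1  2  3  4  5  6  7]
left [108 116 118 119 126 115  86  57  41  63 124 174 194 202 204 203 198 190
 181 169 152 133 128 153 185 200 202 203 203]
mid [ 99 108 122 131 137 157 178 173 169 181 192 199 204 204 203 198 190 181
 167 147 121  89  54  29  19  16  16  17  17]
right [136 136 136 135 134 123  95  63  48  77 137 180 196 203 204 203 198 189
 179 168 151 134 135 162 191 201 202 203 203]
axial [ 67  87 106 130 159 190 202 203 205 205 205 204 204 204 204 205 204 203
 202 200 198 187 160 144 138 160 181 198 199 199 199 200 201 202 202 202
 204 204 203 203 203 204 205 204 203 201 200 186 166 141 131 134 148 169
 186 198 204 204 205 206 204 204 203 204 204 204 201 198 195 163 108  51
  23]
1 {-24: 198, -23: 199, -22: 200, -21: 201, -20: 200, -19: 200, -18: 200, -17: 200, -16: 201, -15: 197, -14: 175, -13: 151, -12: 125, -11: 131, -10: 147, -9: 167, -8: 177, -7: 184, -6: 188, -5: 189, -4: 189, -3: 189, -2: 190, -1: 191, 0: 192, 1: 193, 2: 194, 3: 194, 4: 195, 5: 195, 6: 195, 7: 195, 8: 195, 9: 195, 10: 195, 11: 193, 12: 190, 13: 179, 14: 155, 15: 133, 16: 117, 17: 129, 18: 160, 19: 187, 20: 198, 21: 198, 22: 199, 23: 200, 24: 199}
2 {-24: 182, -23: 184, -22: 185, -21: 186, -20: 186, -19: 187, -18: 187, -17: 188, -16: 188, -15: 188, -14: 182, -13: 169, -12: 151, -11: 129, -10: 114, -9: 113, -8: 132, -7: 150, -6: 165, -5: 170, -4: 170, -3: 170, -2: 170, -1: 171, 0: 173, 1: 175, 2: 175, 3: 176, 4: 177, 5: 177, 6: 180, 7: 180, 8: 178, 9: 178, 10: 179, 11: 180, 12: 181, 13: 180, 14: 169, 15: 150, 16: 125, 17: 115, 18: 129, 19: 151, 20: 170, 21: 179, 22: 183, 23: 184, 24: 184}
px per mm 0.36474863102217187 x+1mm [0.21266284 0.24886027] z+1mm [-0.0183558  -0.23130935]
```

The three tubes now line up in the picture. The profiles put the middle tube 0.5 px off across, about 1.5 mm short in x, and about 0.7 mm toward +y. I'll make a small correction.

```bash
python3 -m jog '[[[-0.05,0.03,0.03],0,1],[[-0.1,0.05,0.05],0,1],[[-0.1,0.05,0.05],0,1],[[-0.1,0.05,0.05],0,1],[[-0.1,0.05,0.05],0,1]]'; python3 -c "
from h import *
st();s=grab_frame('scene');np.save('s4.npy',s,allow_pickle=True);st()
crop(s,240,60,200,150,4,'m1.png')
cv2.imwrite('pics/m2.png',cv2.resize(s['image'][210:258,262:326],None,fx=12,fy=12,interpolation=cv2.INTER_NEAREST))"; python3 m5.py s4.npy
```

```text
clock: 18.75
tcp_pos: [0.5471, -0.1829, 0.2707]
orientation: [-0.09, -2.179, 2.179]
contact_force: [-0.4, -0.0, -1.1]
grip_width: 0.0109
t 18.75 tcp [ 547.1 -182.9  270.7] F [-0.4 -0.  -1.1] w 10.9 zang -94.71 tilt [ 1.e-04 -1.e+00 -0.e+00] q7 -0.85
t 18.80 tcp [ 547.1 -182.9  270.8] F [-1.1  0.3 -1.3] w 11.0 zang -94.71 tilt [ 0. -1. -0.] q7 -0.85
off   [-7 -6 -5 -4 -3 -2 -1  0  1  2  3  4  5  6  7]
left [103 106 108 108 110 111 107  83  60  73 126 174 194 201 204 203 198 190
 180 169 152 133 128 153 185 200 202 203 203]
mid [ 95  95  96 106 127 148 166 179 178 175 182 192 200 204 204 202 197 190
 181 167 146 118  84  49  28  20  18  17  17]
right [132 135 135 136 136 134 120  90  68  86 139 181 197 203 204 203 197 189
 179 168 151 134 135 162 190 201 202 203 203]
axial [ 67  87 106 130 159 190 202 204 205 206 205 204 204 204 204 205 204 203
 202 200 198 186 161 149 149 171 189 202 203 203 204 204 203 203 204 204
 205 206 205 205 204 204 205 205 204 202 199 182 159 136 128 133 147 169
 186 198 204 204 205 206 204 203 203 203 204 204 201 198 195 163 108  51
  23]
1 {-24: 198, -23: 19
[... 269 characters left out ...]
 7: 201, 8: 200, 9: 200, 10: 201, 11: 199, 12: 195, 13: 182, 14: 155, 15: 132, 16: 115, 17: 129, 18: 160, 19: 187, 20: 198, 21: 198, 22: 198, 23: 200, 24: 199}
2 {-24: 182, -23: 183, -22: 185, -21: 186, -20: 186, -19: 187, -18: 187, -17: 188, -16: 188, -15: 188, -14: 182, -13: 172, -12: 156, -11: 147, -10: 146, -9: 151, -8: 162, -7: 171, -6: 178, -5: 180, -4: 181, -3: 182, -2: 182, -1: 183, 0: 184, 1: 185, 2: 186, 3: 187, 4: 187, 5: 187, 6: 188, 7: 189, 8: 188, 9: 188, 10: 188, 11: 188, 12: 188, 13: 187, 14: 176, 15: 155, 16: 127, 17: 115, 18: 130, 19: 152, 20: 171, 21: 179, 22: 182, 23: 183, 24: 183}
px per mm 0.36474863102217187 x+1mm [0.21266284 0.24886027] z+1mm [-0.0183558  -0.23130935]
```

View pics/m2.png

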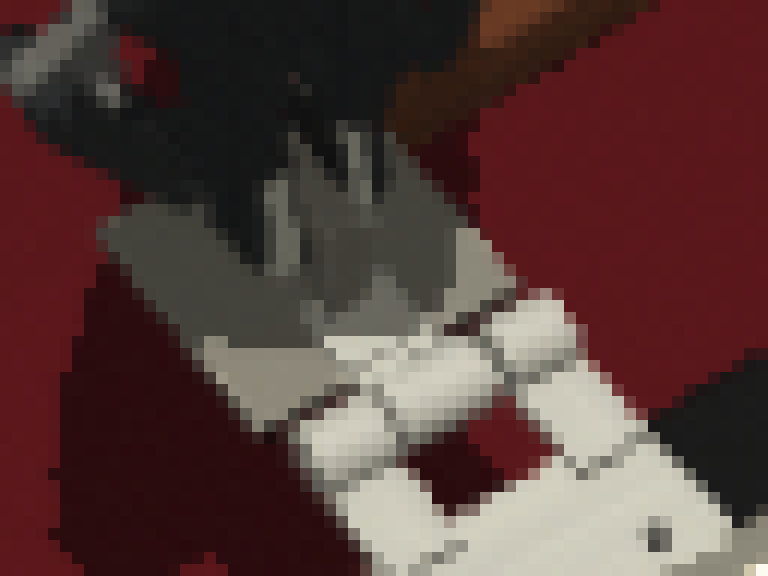

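View pics/m1.png

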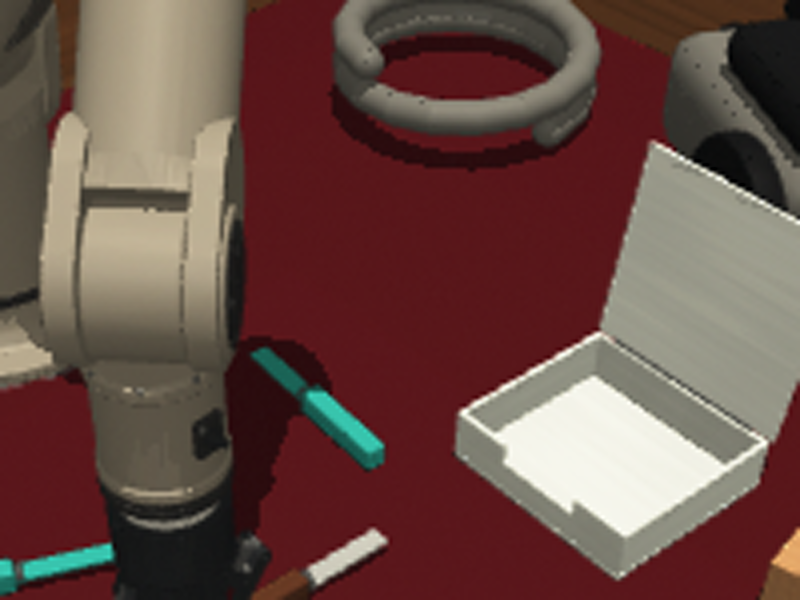

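Profiles now agree to under 0.1 px and there is no contact force. One scene view leaves x and z coupled, so I'll check the flap's pitch from its plate edge.

```bash
cat > m6.py <<'E'
from h import *
from scipy.ndimage import map_coordinates
for fn,tcp,za in(("s1.npy",[.5116,-.1801,.2724],-94.66),("s2.npy",[.5331,-.1813,.2702],-94.7),("s4.npy",[.5471,-.1829,.2707],-94.71)):
    s=np.load(fn,allow_pickle=True).item();im=s["image"][...,1].astype(float)
    az=np.radians(za+90);u=np.array([np.cos(az),np.sin(az),0]);v=np.array([-u[1],u[0],0]);Z=np.array([0,0,1.])
    F=lambda x,y,z:np.array(tcp)+(u*x+v*y+Z*(z-185.2))/1000
    # silhouette: bottom edge on -y side; front-edge bottom for -y part
    for nm,f,rng,out in(("side",lambda a:F(a,-35,0),np.arange(-30,31,5),lambda a:F(a,-45,0)),("front",lambda a:F(35,a,0),np.r_[-31:-15:3,24:33:3],lambda a:F(45,a,0))):
        res=[]
        for a in rng:
            p=proj(s,f(a))[0];q=proj(s,out(a))[0];
            e=proj(s,f(a+1))[0]-p; e/=np.linalg.norm(e); n=np.array([-e[1],e[0]]); n*=np.sign(n@(q-p))
            k=np.arange(-4,4.01,.1);c=p+k[:,None]*n;pr=map_coordinates(im,[c[:,1],c[:,0]],order=1)
            hi=np.median(pr[(k>-3)&(k<-1.5)]);lo=pr[(k>2)].mean();th=(hi+lo)/2
            idx=np.nonzero((pr[:-1]>=th)&(pr[1:]<th))[0]; 
            if len(idx): res.append((int(a),round(float(k[idx[np.argmin(abs(k[idx]))]]),1)))
        print(fn,nm,res," n·(z+1mm)=%.2f n.(x+1)=%.2f n.(y+1)=%.2f"%tuple((proj(s,f(0)+d/1000)[0]-proj(s,f(0))[0])@n for d in(Z,u,v)))
E
python3 m6.py
```

```text
s1.npy side [(-30, 0.2), (-25, 0.1), (-20, 0.3), (-15, 0.3), (-10, 0.3), (-5, 0.2), (0, 0.2), (5, 0.4), (10, 0.2), (15, 0.1), (20, 0.0), (25, 0.1), (30, 0.1)]  n·(z+1mm)=-0.12 n.(x+1)=-0.00 n.(y+1)=-0.35
s1.npy front [(-31, -0.3), (-28, -0.2), (-25, -0.2), (-22, -0.1), (-19, 0.1), (-16, -0.1), (24, -0.2), (27, -0.3), (30, -0.2)]  n·(z+1mm)=-0.21 n.(x+1)=0.30 n.(y+1)=0.00
s2.npy side [(-30, 0.0), (-25, 0.1), (-20, 0.4), (-15, 0.4), (-10, 0.2), (-5, 0.2), (0, 0.4), (5, 0.5), (10, 0.3), (15, 0.1), (20, 0.1), (25, 0.1), (30, 0.3)]  n·(z+1mm)=-0.12 n.(x+1)=-0.00 n.(y+1)=-0.36
s2.npy front [(-31, 0.0), (-28, -0.1), (-25, 0.0), (-22, 0.0), (-19, 0.0), (-16, 0.2), (24, -0.1), (27, 0.1), (30, 0.0)]  n·(z+1mm)=-0.21 n.(x+1)=0.31 n.(y+1)=0.00
s4.npy side [(-30, 0.3), (-25, 0.1), (-20, 0.2), (-15, 0.3), (-10, 0.4), (-5, 0.2), (0, 0.1), (5, 0.5), (10, 0.2), (15, 0.2), (20, 0.0), (25, 0.1), (30, 0.2)]  n·(z+1mm)=-0.12 n.(x+1)=-0.00 n.(y+1)=-0.36
s4.npy front [(-31, -0.7), (-28, -1.1)]  n·(z+1mm)=-0.21 n.(x+1)=0.31 n.(y+1)=-0.00
```

The plate edge is level (slope about 0.1 px over 60 mm), so z from the TCP holds. Handing in.

```bash
python3 -c "
from h import *
st();print(hand_in());st()"
```

```text
t 18.80 tcp [ 547.1 -182.9  270.8] F [-1.1  0.3 -1.3] w 11.0 zang -94.71 tilt [ 0. -1. -0.] q7 -0.85
the job is handed in; nothing more can be done
None
the job is handed in; nothing more can be done
```

I levered the lid past upright with the pry tool and laid the tool back on the bench, clear of the case. I then lifted the flap out by its fin, turned it, and brought its knuckle between the housing knuckles. I handed in at 18.8 s, still gripping it; no verdict is reported.

**Last checks**
- **Across the hole axis:** the middle tube matched the two housing tubes to within about 0.1 px in the scene view.
- **Along the hole axis:** it was off by about 0.5 mm or less.
- **Level:** the plate edge sloped about 0.1 px over 60 mm. I estimate the knuckle height at 94.5–95.2 mm, against the 95 mm needed.
- **Contact:** the wrist force read 1–2 N, which is sensor noise plus the flap's weight.
- **Lid and pry:** in the last picture the lid was open; the part of the pry in view was still on the bench.

**Doubts and disagreements**
- **Single view at the end:** the arm blocked the top camera over the hinge. In the scene view alone, x and z errors can hide each other, so I took the height from the arm's own reading when it gripped the flap on the case floor.
- **Camera disagreement:** the two cameras differed by about 3–4 mm when measuring the housing. That is why the final alignment compares tubes within one picture instead of using absolute positions.
- **One wrong move:** while carrying the pry back I shifted it 6 cm toward +x instead of −x. It came close to the housing, but the force reading showed no contact, and I corrected it before laying the tool down.

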